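# Sort left- and right-hand manipulator brackets and latch the dust cover

## Task

Four loose black manipulator brackets, two left-hand and two right-hand, lie on the bench: lay each one flat on its base plate, web up, in the tray whose fixed sample bracket has the same hand. Then push the clear sliding cover shut over both trays until its latch clicks and it is fully home. Leave the objective, the dish and the bottle where they are.

Things in the scene. Friction and masses are not known exactly. Their poses are not given: they have to be found in the camera images.
- bracket_left_a: Loose black left-hand bracket, 90 g, standing web up. L-shaped base 8 mm thick: arm 66 (x) by 24 mm (y); foot at x = 13 to 33 mm reaches out to y = +34 mm: seen from above with the foot's end of the arm away from you, the foot points left. Upright web on the arm's middle, 34 (x) by 14 mm (y), top at 46 mm: grasp it across y. Origin: arm's underside, below the web's middle; z up.
- bracket_left_b: Loose black left-hand bracket, 90 g, standing web up. L-shaped base 8 mm thick: arm 66 (x) by 24 mm (y); foot at x = 13 to 33 mm reaches out to y = +34 mm: seen from above with the foot's end of the arm away from you, the foot points left. Upright web on the arm's middle, 34 (x) by 14 mm (y), top at 46 mm: grasp it across y. Origin: arm's underside, below the web's middle; z up.
- bracket_right_a: Loose black right-hand bracket, 90 g, standing web up. L-shaped base 8 mm thick: arm 66 (x) by 24 mm (y); foot at x = 13 to 33 mm reaches out to y = -34 mm: seen from above with the foot's end of the arm away from you, the foot points right. Upright web on the arm's middle, 34 (x) by 14 mm (y), top at 46 mm: grasp it across y. Origin: arm's underside, below the web's middle; z up.
- bracket_right_b: Loose black right-hand bracket, 90 g, standing web up. L-shaped base 8 mm thick: arm 66 (x) by 24 mm (y); foot at x = 13 to 33 mm reaches out to y = -34 mm: seen from above with the foot's end of the arm away from you, the foot points right. Upright web on the arm's middle, 34 (x) by 14 mm (y), top at 46 mm: grasp it across y. Origin: arm's underside, below the web's middle; z up.
- tray_left: Fixed open steel tray for left-hand brackets, 180 (x) by 113 (y) by 30 mm, walls and floor 4 mm. Origin: centre of underside; x away from the robot. The trays stand side by side; which is on which side varies. On a tab behind it, 152 mm along +x, is a fixed sample left-hand bracket like the loose ones; its arm lies along x, foot end away from the robot, so its foot points left as the robot sees it.
- tray_left_floor (a point): Centre of the inner floor's upper face of the left-hand tray; axes as the tray's. Two brackets fit with their arms along the tray's y, one at x = +42 mm and one at x = -42 mm, either way round.
- tray_right: Fixed open steel tray for right-hand brackets, 180 (x) by 113 (y) by 30 mm, walls and floor 4 mm. Origin: centre of underside; x away from the robot. The trays stand side by side; which is on which side varies. On a tab behind it, 152 mm along +x, is a fixed sample right-hand bracket like the loose ones; its arm lies along x, foot end away from the robot, so its foot points right as the robot sees it.
- tray_right_floor (a point): Centre of the inner floor's upper face of the right-hand tray; axes as the tray's. Two brackets fit with their arms along the tray's y, one at x = +42 mm and one at x = -42 mm, either way round.
- rack: Fixed sorting rack: white base plate 236 x 262 x 12 mm under both trays; two aluminium rails 12 mm wide along its y at x = -103 and +103 mm, tops 76 mm high, from y = -135 to 430 mm, on posts. Origin: centre of the base's underside; x points away from the robot within 0.12 rad, the trays' axes are parallel. Dark latch housing at its -y end, x = 50 to 90, y = -124 to -154, up to 104 mm high.
- cover_handle (a point): Middle of the cover's grip, moving with it: an upright grey bar on the clear cover, 70 mm along the rack's x, 12 mm thick along the rack's y, 28 mm high, from the panel's top (82 mm above the bench) to 110 mm. With the cover shut it is at x = 0, y = -100 mm of the rack. Push it on its +y face, towards the rack's -y.
- cover (a joint): Clear sliding cover, 218 x 250 mm, underside 77 mm above the bench, in m: 0 = fully shut over both trays, positive = open along the rack's +y; starts at 0.25 to 0.275, stays where left. Slides at about 1 N; over the last 12 mm a spring latch resists with up to about 6 N, until 5 mm before the end it snaps over (the click) and draws the cover home to its stop.
- objective: Bystander: a steel microscope objective standing upright, 34 mm across, 52 mm high; origin at the centre of its underside.
- dish: Bystander: a glass culture dish with lid, 92 mm across, 17 mm high; origin at the centre of its underside.
- bottle: Bystander: a white bottle, 56 mm across, 130 mm high; origin at the centre of its underside.
Not all that is in view belongs to the job. Leave any blue or yellow look-alike of the bracket_right_a alone. What is shaped like the bracket_right_b but orange is not meant.

How it is judged (in metres and radians):
On the way, in this order (a step that is already met when the one before it is completed fails the run):
1. all four brackets lie flat and released in the trays of their hand, the cover still open (x of bracket_left_a in the frame of tray_left_floor between -0.086 and 0.086 m and y of bracket_left_a in the frame of tray_left_floor between -0.0525 and 0.0525 m and z of bracket_left_a in the frame of tray_left_floor between -0.005 and 0.006 m and angle between each of bracket_left_a, bracket_left_b, bracket_right_a, bracket_right_b's own z axis and vertical below 0.1 rad and x of bracket_left_b in the frame of tray_left_floor between -0.086 and 0.086 m and y of bracket_left_b in the frame of tray_left_floor between -0.0525 and 0.0525 m and z of bracket_left_b in the frame of tray_left_floor between -0.005 and 0.006 m and x of bracket_right_a in the frame of tray_right_floor between -0.086 and 0.086 m and y of bracket_right_a in the frame of tray_right_floor between -0.0525 and 0.0525 m and z of bracket_right_a in the frame of tray_right_floor between -0.005 and 0.006 m and x of bracket_right_b in the frame of tray_right_floor between -0.086 and 0.086 m and y of bracket_right_b in the frame of tray_right_floor between -0.0525 and 0.0525 m and z of bracket_right_b in the frame of tray_right_floor between -0.005 and 0.006 m and contact force between each of bracket_left_a, bracket_left_b, bracket_right_a, bracket_right_b and the fingers below 0.1 N and value of joint cover above 0.1 m), for 0.2 s.
2. the cover is pushed shut and latched (value of joint cover below 0.003 m), for 0.2 s.
At the end, for the whole second after the job is handed in: Both left-hand brackets lie in the left-hand tray and both right-hand ones in the right-hand tray: each origin inside the tray's walls and within 6 mm of the floor's height, base plate within 0.1 rad of level, released and at rest; the cover is shut to within 3 mm, past its latch (x of bracket_left_a in the frame of tray_left_floor between -0.086 and 0.086 m and y of bracket_left_a in the frame of tray_left_floor between -0.0525 and 0.0525 m and z of bracket_left_a in the frame of tray_left_floor between -0.005 and 0.006 m and angle between each of bracket_left_a, bracket_left_b, bracket_right_a, bracket_right_b's own z axis and vertical below 0.1 rad and x of bracket_left_b in the frame of tray_left_floor between -0.086 and 0.086 m and y of bracket_left_b in the frame of tray_left_floor between -0.0525 and 0.0525 m and z of bracket_left_b in the frame of tray_left_floor between -0.005 and 0.006 m and x of bracket_right_a in the frame of tray_right_floor between -0.086 and 0.086 m and y of bracket_right_a in the frame of tray_right_floor between -0.0525 and 0.0525 m and z of bracket_right_a in the frame of tray_right_floor between -0.005 and 0.006 m and x of bracket_right_b in the frame of tray_right_floor between -0.086 and 0.086 m and y of bracket_right_b in the frame of tray_right_floor between -0.0525 and 0.0525 m and z of bracket_right_b in the frame of tray_right_floor between -0.005 and 0.006 m and linear speed of each of bracket_left_a, bracket_left_b, bracket_right_a, bracket_right_b below 0.02 m/s and contact force between each of bracket_left_a, bracket_left_b, bracket_right_a, bracket_right_b and the fingers below 0.1 N and value of joint cover below 0.003 m and velocity of joint cover below 0.01 m/s); the robot touches nothing.
It fails at once if the objective is displaced by more than 30 mm or tipped over (distance of objective from where it was at the start of the episode above 0.03 m or angle between objective's own z axis and vertical above 0.5 rad).
It fails at once if the dish is displaced by more than 30 mm or tipped over (distance of dish from where it was at the start of the episode above 0.03 m or angle between dish's own z axis and vertical above 0.5 rad).
It fails at once if the bottle is displaced by more than 30 mm or tipped over (distance of bottle from where it was at the start of the episode above 0.03 m or angle between bottle's own z axis and vertical above 0.5 rad).
It also fails if it takes over 72 s, if anything falls off the work surface, if the arm or the gripper's body presses on something with over 40 N, if the wrist force passes 120 N, or if a joint passes its speed limit or range.

## Robot

A 6-joint arm with a two-finger parallel gripper is mounted at the origin on the work surface. World frame = base frame: x ahead of the robot, y to its left, z up, the work surface at z = 0. Lengths are in m, angles in degrees, forces in N, time in s.
With the tool pointing down it reaches from about 0.3 to 0.875 m from the base axis. Payload 4.2 kg.
Tool frame: the origin (TCP) lies at the very end of the fingers, on their centre line; the grasp point (between the pads) lies 19 mm behind it; z points along the fingers, y is the line along which they close (so a half turn about z gives the same grasp; the last joint's range is limited). The gripper opens to 85 mm and grips with 20 to 120 N. Pads are 22 mm wide; open, the fingers measure 114 mm over their backs; the gripper's body (76 mm by 85 mm) begins 54 mm behind the grasp point. The pads swing forward as they close: fully open they stand 13 mm farther back than shut.
Start: joints at [64.744, 18.312, 89.639, -0, 72.044, -1.146], TCP at [0.235, 0.525, 0.231] pointing down, gripper open.
Joint ranges: [-177.97, 177.97], [-48.28, 115.42], [12.27, 149.76], [-77.06, 257.06], [2.81, 150.46], [-146.56, 146.56]. Speed limits (degrees/s): [147.25, 147.25, 180, 180, 180, 180].

## Interface

Orientations are given as a 3x3 rotation matrix whose columns are the frame's x, y, z axes.
In Python, from workcell import observe, capture, calibration, close_job gives the robot as it stands.
- The arm moves only by the tool carry_out, never from a script. Its argument "rows" is a list of rows, each an object with "xyz": the shift along the tool's x, y, z scaled (see below), a list of three; "twist": the turn, a rotation vector about the tool's x, y, z scaled (see below), a list of three. In form: [{"xyz": [x, y, z], "twist": [wx, wy, wz]}, ...]. A call has 1 to 10 rows; each row shifts and turns the commanded pose from where the row before left it, along the tool's axes as they then stand; what a row does not reach is not made up. The controller multiplies each number of a shift by 20 mm and each number of a turn by 4 degrees. A row lasts 1/10 s, in which the tool goes at most 50 mm and 8.59 degrees, less where a joint would pass 70% of its speed; a pose out of reach is approached as far as the arm can. A call with a number of a shift or a turn outside -1 to 1 is refused whole. A call with a gripper value outside its range is refused whole. "grip" is the gripper's target within -1 to 1 (shut at 1, half-way at 0, fully open at -1), set as the call begins (left out, the last holds). The fingers move at their own pace and stop on an object; the grip force is fixed at half the most. Time passes only in rows, so rows that do not move let the fingers close. It gives the time, the measured TCP pose, the force, the opening and the grip force at its end, in the units of the state.
- observe(): the state, without advancing time (a new reading comes with each control period).
- capture(name): name is "side" or "top"; returns the picture (480x640x3 uint8, red, green, blue); there is no depth.
- calibration(name): a dict with "K" (3x3 intrinsics, pixels), "T" (4x4, takes a point from camera to world coordinates). Camera axes: x right, y up, looking along -z (the intrinsics and any distortion apply to the point x, -y, -z); pixel columns grow to the right and rows downward; lengths in m; the calibration is good to about 2 mm. A picture is of the moment at which its call begins. calibration takes no time and is no camera call.
- close_job(): hands the job in; it is judged then, once.
The state is a dict: "time": time; "qpos": joint angles; "joint_velocities": joint speeds; "effort": joint torques, N m; "eef_pos": TCP position; "ee_rot": TCP orientation; "wrist_force": force on the tool from outside, world axes, zero at the start; "ft_torque": the same for the moment, N m; "width": finger opening in m; "grip_force": force on a finger pad.
Only numpy, scipy, OpenCV 4.12 (cv2) and the standard library are available. Lean on these libraries where they do the work, as an engineer would, in place of code of your own. Each camera call takes 0.05 s, during which the arm holds its last target. There are 200 camera calls.

## Working session

There is one attempt and no reset: what is moved stays moved. The work goes in short steps, Python scripts to look and compute and a tool call to move; the robot and the scene stay as the last step left them, time stands still between calls to the robot, and variables do not carry over. Pictures are saved under pics/ and viewed, at most 10 in all, crops included, and the job is handed in when it is done.

Besides the shell and the picture viewer there is one more tool, called after "Call:" in YAML: its name, and indented under it one key for each argument. carry_out: Moves the arm, as the interface text tells. Its arguments: {"type":"object","properties":{"rows":{"type":"array"},"grip":{"type":"number"}},"required":["rows"]}

```bash
mkdir -p pics; python3 - <<'E'
from workcell import *
import cv2,numpy as np
for n in("top","side"):
    im=capture(n); cv2.imwrite(f"pics/{n}0.png",im[:,:,::-1]); c=calibration(n); print(n,{k:np.round(v,4).tolist() if k!='x' else v for k,v in c.items()})
s=observe(); print(s)
E
```

```text
top {'K': [[456.8521, 0.0, 318.3926], [0.0, 456.8521, 237.9766], [0.0, 0.0, 1.0]], 'T': [[0.0152, 0.995, -0.0989, 0.4112], [-0.9999, 0.0156, 0.0036, -0.0034], [0.0051, 0.0988, 0.9951, 0.9495], [0.0, 0.0, 0.0, 1.0]]}
side {'K': [[538.4282, 0.0, 314.7272], [0.0, 538.4282, 240.8822], [0.0, 0.0, 1.0]], 'T': [[0.9802, 0.1499, -0.1294, 0.3375], [-0.1977, 0.706, -0.68, -0.8023], [-0.0105, 0.6922, 0.7217, 0.939], [0.0, 0.0, 0.0, 1.0]]}
{'time': 0.1, 'qpos': array([ 6.47430655e+01,  1.83464819e+01,  8.96978358e+01,  4.49347034e-04,
        7.20431499e+01, -1.14367658e+00]), 'joint_velocities': array([-0.02063393, -0.04383347, -0.27848802, -0.0311538 , -0.05324475,
        0.0804035 ]), 'effort': array([-8.66407263e-04, -4.16409445e+01, -2.34704840e+01, -1.25116112e-04,
        4.91040439e-03,  1.92875842e-05]), 'eef_pos': array([0.23471343, 0.52446556, 0.23059203]), 'ee_rot': array([[-9.12738665e-01,  4.08543385e-01, -6.58112391e-04],
       [ 4.08543913e-01,  9.12737626e-01, -1.37747508e-03],
       [ 3.79256101e-05, -1.52614258e-03, -9.99998835e-01]]), 'wrist_force': array([-0.97048881,  0.38324214, -0.21286885]), 'ft_torque': array([-0.02513411,  0.03485087, -0.00454754]), 'grip_force': 0.0, 'width': 0.08526215396179095}
```

View pics/top0.png

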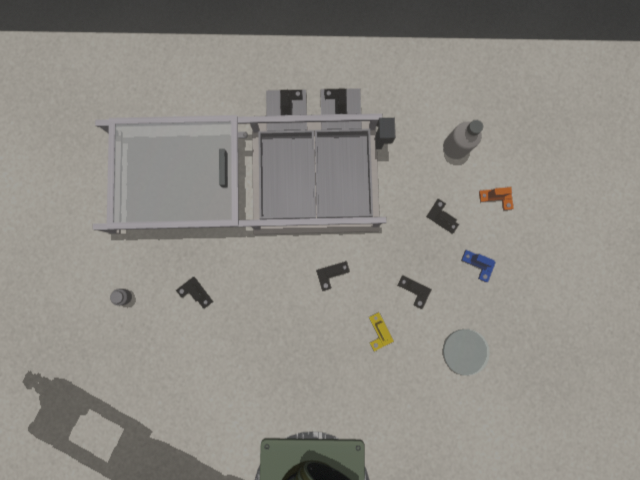

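View pics/side0.png

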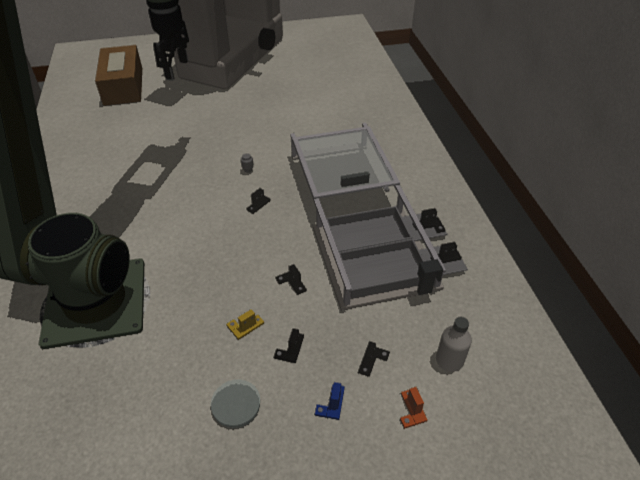

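```bash
python3 - <<'E'
import cv2,numpy as np
im=cv2.imread("pics/top0.png")
def c(x,y,w,h,s): return cv2.resize(im[y:y+h,x:x+w],None,fx=s,fy=s,interpolation=cv2.INTER_CUBIC)
# 4 brackets 50x50 x5=250 ; samples
B=[(195,292),(333,275),(414,291),(443,216)]
row=np.hstack([c(x-25,y-25,50,50,4) for x,y in B])
r2=c(220,80,180,100,4.4444)[:400]
r2=cv2.resize(r2,(700,388)); r2=np.pad(r2,((0,0),(0,100),(0,0)))
cv2.imwrite("pics/crop1.png",np.vstack([row,r2]))
E
```

```text
(no output)
```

View pics/crop1.png

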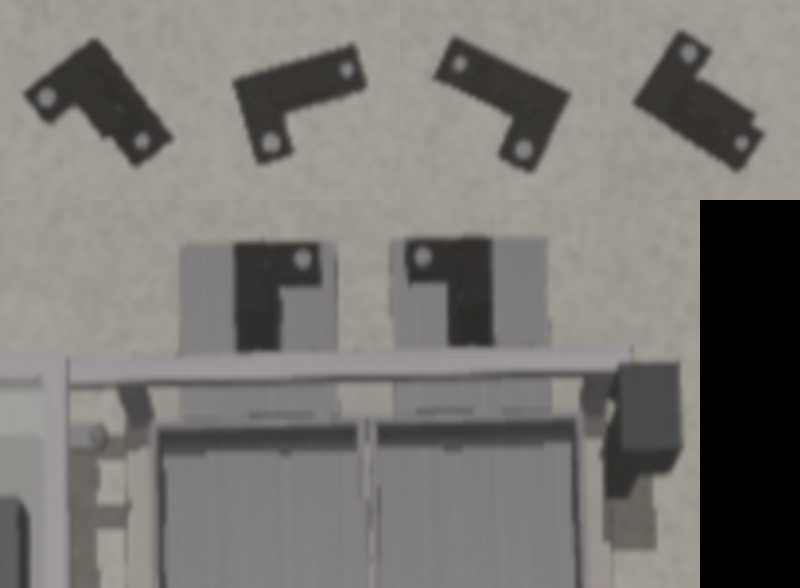

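Top view: the black loose candidates are at (195,292), (333,275), (414,291) and (443,216). The look-alikes are yellow (381,332), blue (479,265) and orange (497,197), and the black samples on tabs are at (290,103) and (337,102). The crop shows that (195,292) and (333,275) are left-hand, while (414,291) and (443,216) are right-hand. The sample at 290 has its foot pointing right, so the +y tray is the right-hand one and the -y tray is the left-hand one.

```bash
cat > h.py <<'E'
import cv2,numpy as np
from workcell import *
from scipy.optimize import minimize
def proj(P,n="top"):
    c=calibration(n);T=c["T"];q=(np.atleast_2d(P)-T[:3,3])@T[:3,:3]
    q=q*[1,-1,-1];u=q@c["K"].T;return u[:,:2]/u[:,2:]
def ray(uv,z,n="top"):
    c=calibration(n);T=c["T"];d=np.linalg.inv(c["K"])@[*uv,1];d=T[:3,:3]@(d*[1,-1,-1])
    return T[:3,3]+d*(z-T[2,3])/d[2]
def place(L,p,z=0):
    c,s=np.cos(p[2]),np.sin(p[2]);L=np.array(L,float)
    return np.c_[p[0]+c*L[:,0]-s*L[:,1],p[1]+s*L[:,0]+c*L[:,1],L[:,2]+z]
def parts(h):
    b=lambda x0,x1,y0,y1,z0,z1:[(x,y,z) for x in(x0,x1) for y in(y0,y1) for z in(z0,z1)]
    return [b(-.033,.033,-.012,.012,0,.008),b(.013,.033,min(0,h*.034),max(0,h*.034),0,.008),b(-.017,.017,-.007,.007,0,.046)]
def mask(p,h,o,N,s,z=0,n="top"):
    m=np.zeros((N*s,N*s),np.uint8)
    for L in parts(h):
        q=(proj(place(L,p,z),n)-o+.5)*s-.5
        cv2.fillConvexPoly(m,cv2.convexHull(np.round(q*16).astype(np.int32)),255,shift=4)
    return m
def fit(im,px,h,yaw,n="top",z=0,N=50,s=6,th=75):
    o=np.round(np.array(px)-N/2)
    x,y=o.astype(int);g=cv2.resize(im[y:y+N,x:x+N].max(2),None,fx=s,fy=s,interpolation=cv2.INTER_CUBIC)
    t=(g<th).astype(np.uint8)*255
    t=cv2.morphologyEx(t,cv2.MORPH_CLOSE,np.ones((5*s//2,)*2))
    k,l,st,_=cv2.connectedComponentsWithStats(t);i=1+np.argmax(st[1:,4]);t=(l==i)*255.
    B=lambda a:cv2.GaussianBlur(a.astype(np.float32),(0,0),s)
    t=B(t);p0=ray(px,.01+z,n)[:2]
    f=lambda d:np.mean((B(mask((p0[0]+d[0]/100,p0[1]+d[1]/100,yaw+d[2]/5),h,o,N,s,z,n))-t)**2)
    r=min((minimize(f,[0,0,w],method="Nelder-Mead",options=dict(initial_simplex=np.array([[0,0,w],[1,0,w],[0,1,w],[0,0,w+1]]),xatol=1e-3)) for w in(-1,0,1)),key=lambda r:r.fun)
    d=r.x;return np.array([p0[0]+d[0]/100,p0[1]+d[1]/100,yaw+d[2]/5]),r.fun
E
cat > fit0.py <<'E'
from h import *
im=cv2.imread("pics/top0.png")
for nm,px,h,yaw in[("L1",(195,292),1,.9),("L2",(333,275),1,1.6),("R3",(414,291),-1,-2),("R4",(443,216),-1,.95)]:
    p,e=fit(im,px,h,yaw);print(nm,p[:2].round(4),np.degrees(p[2]).round(1),round(e,1))
A=ray((259.1,132.2),.042);B=ray((370.4,130.6),.042);print(A,B,np.degrees(np.arctan2(A[0]-B[0],A[1]-B[1])))
cv2.imwrite("pics/crop2.png",cv2.resize(im[112:235,240:400],None,fx=4.8,fy=4.8,interpolation=cv2.INTER_CUBIC))
E
python3 fit0.py
```

```text
L1 [0.3897 0.2378] 40.2 969.5
L2 [ 0.4378 -0.037 ] 107.1 985.6
R3 [ 0.4069 -0.2053] -115.2 1047.7Traceback (most recent call last):
  File "fit0.py", line 4, in <module>
    p,e=fit(im,px,h,yaw);print(nm,p[:2].round(4),np.degrees(p[2]).round(1),round(e,1))
        ~~~^^^^^^^^^^^^^
  File "h.py", line 31, in fit
    r=min((minimize(f,[0,0,w],method="Nelder-Mead",options=dict(initial_simplex=np.array([[0,0,w],[1,0,w],[0,1,w],[0,0,w+1]]),xatol=1e-3)) for w in(-1,0,1)),key=lambda r:r.fun)
  File "h.py", line 31, in <genexpr>
    r=min((minimize(f,[0,0,w],method="Nelder-Mead",options=dict(initial_simplex=np.array([[0,0,w],[1,0,w],[0,1,w],[0,0,w+1]]),xatol=1e-3)) for w in(-1,0,1)),key=lambda r:r.fun)
           ~~~~~~~~^^^^^^^^^^^^^^^^^^^^^^^^^^^^^^^^^^^^^^^^^^^^^^^^^^^^^^^^^^^^^^^^^^^^^^^^^^^^^^^^^^^^^^^^^^^^^^^^^^^^^^^^^^^^^^^^^^^^^^^
    res = _minimize_neldermead(fun, x0, args, callback, bounds=bounds,
                               **options)
    fxr = func(xr)
    fx = function(np.copy(x), *(wrapper_args + args))
  File "h.py", line 30, in <lambda>
    f=lambda d:np.mean((B(mask((p0[0]+d[0]/100,p0[1]+d[1]/100,yaw+d[2]/5),h,o,N,s,z,n))-t)**2)
                          ~~~~^^^^^^^^^^^^^^^^^^^^^^^^^^^^^^^^^^^^^^^^^^^^^^^^^^^^^^^^
  File "h.py", line 19, in mask
    q=(proj(place(L,p,z),n)-o+.5)*s-.5
       ~~~~^^^^^^^^^^^^^^^^
  File "h.py", line 5, in proj
    c=calibration(n);T=c["T"];q=(np.atleast_2d(P)-T[:3,3])@T[:3,:3]
ValueError: time passes only in moves, steps and waits
```

```bash
sed -i 's/^from workcell import \*/from workcell import *\nimport functools,workcell\ncalibration=functools.cache(workcell.calibration)/' h.py
cat > fit0.py <<'E'
from h import *
im=cv2.imread("pics/top0.png");out=[]
for nm,px,h,yaw in[("L1",(195,292),1,.9),("L2",(333,275),1,1.6),("R3",(414,291),-1,-2),("R4",(443,216),-1,.95)]:
    p,e=fit(im,px,h,yaw);print(nm,p[:2].round(4),np.degrees(p[2]).round(1),round(e,1))
    o=np.array(px)-25;c=cv2.resize(im[o[1]:o[1]+50,o[0]:o[0]+50],None,fx=4,fy=4,interpolation=cv2.INTER_CUBIC)
    m=mask(p,h,o,50,4);cv2.drawContours(c,cv2.findContours(m,0,1)[0],-1,(0,255,0),1);out.append(c)
A=ray((259.1,132.2),.042);B=ray((370.4,130.6),.042);print(A,B,np.degrees(np.arctan2(A[0]-B[0],A[1]-B[1])))
c2=cv2.resize(im[115:235,245:395],(500,400),interpolation=cv2.INTER_CUBIC)
cv2.imwrite("pics/crop2.png",np.vstack([np.hstack(out),np.pad(c2,((0,0),(0,300),(0,0)))]))
E
python3 fit0.py
```

```text
L1 [0.3897 0.2378] 40.2 969.5
L2 [ 0.4378 -0.037 ] 107.1 985.6
R3 [ 0.4069 -0.2053] -115.2 1047.7
R4 [ 0.5464 -0.2648] 57.9 1027.1
[0.71643308 0.11764023 0.042     ] [ 0.72364967 -0.10970286  0.042     ] -1.8181391301005398
```

View pics/crop2.png

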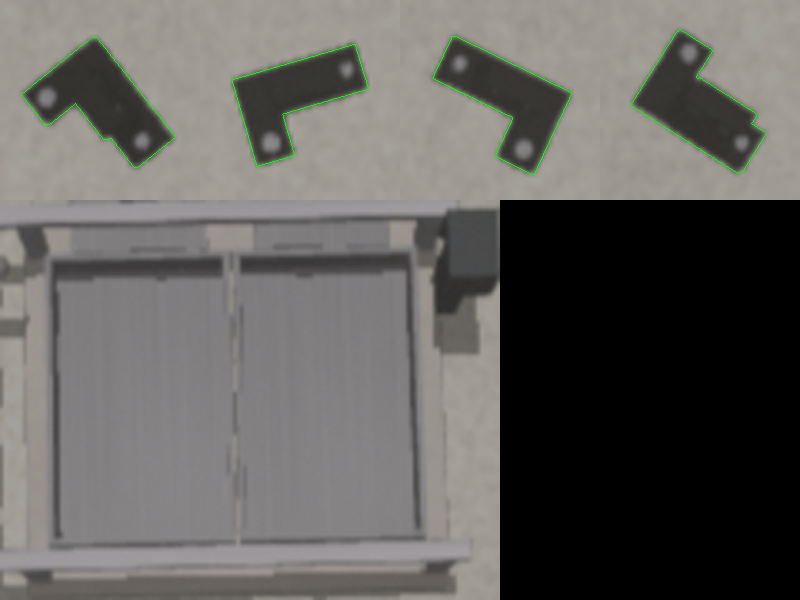

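```bash
python3 - <<'E'
from h import *
for nm,(X,Y),z in[("FL",(49,254),.042),("FR",(411,250),.042),("NL",(50,547),.042),("NR",(425,541),.042),("gapF",(232,253),.042),("gapN",(239,544),.042),("railFar_in_L",(5,227),.076),("railFar_in_R",(430,220),.076),("railN_in_L",(5,552),.076),("railN_in_R",(465,543),.076)]:
    print(nm,ray((245+X/3.3333-.35,115+(Y-200)/3.3333-.35),z).round(4))
E
```

```text
FL [0.7193 0.1172 0.042 ]
FR [ 0.7256 -0.1047  0.042 ]
NL [0.5382 0.1115 0.042 ]
NR [ 0.5454 -0.1139  0.042 ]
gapF [0.7218 0.0051 0.042 ]
gapN [ 0.5418 -0.002   0.042 ]
railFar_in_L [0.7237 0.1391 0.076 ]
railFar_in_R [ 0.7323 -0.1121  0.076 ]
railN_in_L [0.5301 0.1332 0.076 ]
railN_in_R [ 0.5396 -0.133   0.076 ]
```

```bash
cat > plan.py <<'E'
# usage: plan.py [x y z heading n]...   heading of tool y (deg); starts at measured pose
import sys,json
from h import *
from scipy.spatial.transform import Rotation as Ro, Slerp
s=observe();p=s["eef_pos"];R=Ro.from_matrix(s["ee_rot"])
print("t",round(s["time"],2),"pos",p.round(4),"hd",np.degrees(np.arctan2(*s["ee_rot"][1::-1,1])).round(2),"w",round(s["width"],4),"q6",s["qpos"][5].round(1))
a=list(map(float,sys.argv[1:]))
for i in range(0,len(a),5):
    x,y,z,h,n=a[i:i+5];n=int(n);t=np.radians(h)
    Y=np.array([np.cos(t),np.sin(t),0]);Z=np.array([0,0,-1.]);G=Ro.from_matrix(np.c_[np.cross(Y,Z),Y,Z])
    d=(R.inv()*G).as_rotvec();rows=[]
    for k in range(n):
        Rk=R*Ro.from_rotvec(d*k/n)
        rows.append({"xyz":(Rk.inv().apply(np.array([x,y,z])-p)/n/.02).round(2).tolist(),"twist":(np.degrees(d)/n/4).round(2).tolist()})
    print(json.dumps(rows),"MAX",max(max(map(abs,r["xyz"]+r["twist"])) for r in rows));p=np.array([x,y,z]);R=G
E
python3 - <<'E'
from h import *
print("bottle",ray((475,128),.13),"obj",ray((121,297),.05),"dish",ray((465,352),.017))
E
python3 plan.py .3897 .2378 .1 -49.8 30 .3897 .2378 .014 -49.8 6
```

```text
bottle [ 0.70158126 -0.29299094  0.13      ] obj [0.37888029 0.37629352 0.05      ] dish [ 0.27873466 -0.30418112  0.017     ]
t 0.1 pos [0.2347 0.5245 0.2306] hd 65.89 w 0.0853 q6 -1.1
[{"xyz": [-0.43, -0.33, 0.22], "twist": [-0.0, 0.0, 0.96]}, {"xyz": [-0.45, -0.3, 0.22], "twist": [-0.0, 0.0, 0.96]}, {"xyz": [-0.47, -0.27, 0.22], "twist": [-0.0, 0.0, 0.96]}, {"xyz": [-0.49, -0.24, 0.22], "twist": [-0.0, 0.0, 0.96]}, {"xyz": [-0.5, -0.2, 0.22], "twist": [-0.0, 0.0, 0.96]}, {"xyz": [-0.52, -0.17, 0.22], "twist": [-0.0, 0.0, 0.96]}, {"xyz": [-0.53, -0.13, 0.22], "twist": [-0.0, 0.0, 0.96]}, {"xyz": [-0.53, -0.1, 0.22], "twist": [-0.0, 0.0, 0.96]}, {"xyz": [-0.54, -0.06, 0.22], "twist": [-0.0, 0.0, 0.96]}, {"xyz": [-0.54, -0.03, 0.22], "twist": [-0.0, 0.0, 0.96]}, {"xyz": [-0.54, 0.01, 0.22], "twist": [-0.0, 0.0, 0.96]}, {"xyz": [-0.54, 0.05, 0.22], "twist": [-0.0, 0.0, 0.96]}, {"xyz": [-0.54, 0.08, 0.22], "twist": [-0.0, 0.0, 0.96]}, {"xyz": [-0.53, 0.12, 0.22], "twist": [-0.0, 0.0, 0.96]}, {"xyz": [-0.52, 0.15, 0.22], "twist": [-0.0, 0.0, 0.96]}, {"xyz": [-0.51, 0.19, 0.22], "twist":
[... 466 characters left out ...]
.0, 0.0, 0.96]}, {"xyz": [-0.31, 0.45, 0.22], "twist": [-0.0, 0.0, 0.96]}, {"xyz": [-0.28, 0.47, 0.22], "twist": [-0.0, 0.0, 0.96]}, {"xyz": [-0.25, 0.48, 0.22], "twist": [-0.0, 0.0, 0.96]}, {"xyz": [-0.22, 0.5, 0.22], "twist": [-0.0, 0.0, 0.96]}, {"xyz": [-0.18, 0.51, 0.22], "twist": [-0.0, 0.0, 0.96]}, {"xyz": [-0.15, 0.52, 0.22], "twist": [-0.0, 0.0, 0.96]}] MAX 0.96
[{"xyz": [0.0, 0.0, 0.72], "twist": [0.0, 0.0, 0.0]}, {"xyz": [0.0, 0.0, 0.72], "twist": [0.0, 0.0, 0.0]}, {"xyz": [0.0, 0.0, 0.72], "twist": [0.0, 0.0, 0.0]}, {"xyz": [0.0, 0.0, 0.72], "twist": [0.0, 0.0, 0.0]}, {"xyz": [0.0, 0.0, 0.72], "twist": [0.0, 0.0, 0.0]}, {"xyz": [0.0, 0.0, 0.72], "twist": [0.0, 0.0, 0.0]}] MAX 0.72
```

Call:
carry_out:
  rows:
    - {"xyz": [-0.43,-0.33,0.22],"twist": [0,0,0.96]}
    - {"xyz": [-0.45,-0.3,0.22],"twist": [0,0,0.96]}
    - {"xyz": [-0.47,-0.27,0.22],"twist": [0,0,0.96]}
    - {"xyz": [-0.49,-0.24,0.22],"twist": [0,0,0.96]}
    - {"xyz": [-0.5,-0.2,0.22],"twist": [0,0,0.96]}
    - {"xyz": [-0.52,-0.17,0.22],"twist": [0,0,0.96]}
    - {"xyz": [-0.53,-0.13,0.22],"twist": [0,0,0.96]}
    - {"xyz": [-0.53,-0.1,0.22],"twist": [0,0,0.96]}
    - {"xyz": [-0.54,-0.06,0.22],"twist": [0,0,0.96]}
    - {"xyz": [-0.54,-0.03,0.22],"twist": [0,0,0.96]}
  grip: 0

```text
time: 1.1
eef_pos: [0.2867, 0.4289, 0.1868]
ee_rot: [[-0.459, 0.888, -0.0], [0.888, 0.459, -0.001], [-0.0, -0.001, -1.0]]
wrist_force: [0.0, 0.1, -0.0]
width: 0.0424
grip_force: 0.0
```

Call:
carry_out:
  rows:
    - {"xyz": [-0.54,0.01,0.22],"twist": [0,0,0.96]}
    - {"xyz": [-0.54,0.05,0.22],"twist": [0,0,0.96]}
    - {"xyz": [-0.54,0.08,0.22],"twist": [0,0,0.96]}
    - {"xyz": [-0.53,0.12,0.22],"twist": [0,0,0.96]}
    - {"xyz": [-0.52,0.15,0.22],"twist": [0,0,0.96]}
    - {"xyz": [-0.51,0.19,0.22],"twist": [0,0,0.96]}
    - {"xyz": [-0.5,0.22,0.22],"twist": [0,0,0.96]}
    - {"xyz": [-0.48,0.26,0.22],"twist": [0,0,0.96]}
    - {"xyz": [-0.46,0.29,0.22],"twist": [0,0,0.96]}
    - {"xyz": [-0.44,0.32,0.22],"twist": [0,0,0.96]}

```text
time: 2.1
eef_pos: [0.3388, 0.3335, 0.1428]
ee_rot: [[0.192, 0.981, -0.001], [0.981, -0.192, -0.0], [-0.001, -0.0, -1.0]]
wrist_force: [0.1, 0.3, -0.9]
width: 0.0426
grip_force: 0.0
```

Call:
carry_out:
  rows:
    - {"xyz": [-0.42,0.35,0.22],"twist": [0,0,0.96]}
    - {"xyz": [-0.39,0.37,0.22],"twist": [0,0,0.96]}
    - {"xyz": [-0.37,0.4,0.22],"twist": [0,0,0.96]}
    - {"xyz": [-0.34,0.42,0.22],"twist": [0,0,0.96]}
    - {"xyz": [-0.31,0.45,0.22],"twist": [0,0,0.96]}
    - {"xyz": [-0.28,0.47,0.22],"twist": [0,0,0.96]}
    - {"xyz": [-0.25,0.48,0.22],"twist": [0,0,0.96]}
    - {"xyz": [-0.22,0.5,0.22],"twist": [0,0,0.96]}
    - {"xyz": [-0.18,0.51,0.22],"twist": [0,0,0.96]}
    - {"xyz": [-0.15,0.52,0.22],"twist": [0,0,0.96]}

```text
time: 3.1
eef_pos: [0.3911, 0.2383, 0.0989]
ee_rot: [[0.76, 0.65, -0.001], [0.65, -0.76, -0.0], [-0.001, -0.0, -1.0]]
wrist_force: [-0.5, 0.1, 0.2]
width: 0.0426
grip_force: 0.0
```

```bash
python3 plan.py .3897 .2378 .014 -49.8 6
```

```text
t 3.1 pos [0.3911 0.2383 0.0989] hd -49.47 w 0.0426 q6 79.4
[{"xyz": [-0.01, -0.0, 0.71], "twist": [-0.0, 0.0, 0.01]}, {"xyz": [-0.01, -0.0, 0.71], "twist": [-0.0, 0.0, 0.01]}, {"xyz": [-0.01, -0.0, 0.71], "twist": [-0.0, 0.0, 0.01]}, {"xyz": [-0.01, -0.0, 0.71], "twist": [-0.0, 0.0, 0.01]}, {"xyz": [-0.01, -0.0, 0.71], "twist": [-0.0, 0.0, 0.01]}, {"xyz": [-0.01, -0.0, 0.71], "twist": [-0.0, 0.0, 0.01]}] MAX 0.71
```

Call:
carry_out:
  rows:
    - {"xyz": [-0.01,0,0.71],"twist": [0,0,0.01]}
    - {"xyz": [-0.01,0,0.71],"twist": [0,0,0.01]}
    - {"xyz": [-0.01,0,0.71],"twist": [0,0,0.01]}
    - {"xyz": [-0.01,0,0.71],"twist": [0,0,0.01]}
    - {"xyz": [-0.01,0,0.71],"twist": [0,0,0.01]}
    - {"xyz": [-0.01,0,0.71],"twist": [0,0,0.01]}
    - {"xyz": [0,0,0],"twist": [0,0,0]}

```text
time: 3.8
eef_pos: [0.3888, 0.2373, 0.0126]
ee_rot: [[0.761, 0.649, -0.004], [0.649, -0.761, -0.002], [-0.004, -0.001, -1.0]]
wrist_force: [-0.1, -0.1, 0.3]
width: 0.0425
grip_force: 0.0
```

Call:
carry_out:
  rows:
    - {"xyz": [0,0,0],"twist": [0,0,0]}
    - {"xyz": [0,0,0],"twist": [0,0,0]}
    - {"xyz": [0,0,0],"twist": [0,0,0]}
    - {"xyz": [0,0,0],"twist": [0,0,0]}
    - {"xyz": [0,0,0],"twist": [0,0,0]}
  grip: 1

```text
time: 4.3
eef_pos: [0.3908, 0.2384, 0.0148]
ee_rot: [[0.761, 0.649, 0.002], [0.649, -0.761, 0.001], [0.002, 0.0, -1.0]]
wrist_force: [1.0, 0.1, 4.0]
width: 0.0134
grip_force: 58.9
```

```bash
python3 plan.py .3897 .2378 .14 -49.8 8 .674 -.0546 .14 2.2 18 .674 -.0546 .0305 2.2 8
```

```text
t 4.3 pos [0.3908 0.2384 0.0148] hd -49.55 w 0.0134 q6 79.5
[{"xyz": [-0.01, -0.0, -0.78], "twist": [0.0, -0.0, 0.01]}, {"xyz": [-0.01, -0.0, -0.78], "twist": [0.0, -0.0, 0.01]}, {"xyz": [-0.01, -0.0, -0.78], "twist": [0.0, -0.0, 0.01]}, {"xyz": [-0.01, -0.0, -0.78], "twist": [0.0, -0.0, 0.01]}, {"xyz": [-0.01, -0.0, -0.78], "twist": [0.0, -0.0, 0.01]}, {"xyz": [-0.01, -0.0, -0.78], "twist": [0.0, -0.0, 0.01]}, {"xyz": [-0.01, -0.0, -0.78], "twist": [0.0, -0.0, 0.01]}, {"xyz": [-0.01, -0.0, -0.78], "twist": [0.0, -0.0, 0.01]}] MAX 0.78
[{"xyz": [0.08, 1.13, 0.0], "twist": [0.0, 0.0, -0.72]}, {"xyz": [0.02, 1.13, 0.0], "twist": [0.0, 0.0, -0.72]}, {"xyz": [-0.04, 1.13, 0.0], "twist": [0.0, 0.0, -0.72]}, {"xyz": [-0.09, 1.13, 0.0], "twist": [0.0, 0.0, -0.72]}, {"xyz": [-0.15, 1.12, 0.0], "twist": [0.0, 0.0, -0.72]}, {"xyz": [-0.21, 1.11, 0.0], "twist": [0.0, 0.0, -0.72]}, {"xyz": [-0.26, 1.1, 0.0], "twist": [0.0, 0.0, -0.72]}, {"xyz": [-0.32, 1.09, 0.0], "twist": [0.0, 0.0, -0.72]}, {"xyz": [-0.37, 1.07, 0.0], "twist": [0.0, 0.0, -0.72]}, {"xyz": [-0.42, 1.05, 0.0], "twist": [0.0, 0.0,
[... 205 characters left out ...]
], "twist": [0.0, 0.0, -0.72]}, {"xyz": [-0.67, 0.91, 0.0], "twist": [0.0, 0.0, -0.72]}, {"xyz": [-0.72, 0.88, 0.0], "twist": [0.0, 0.0, -0.72]}, {"xyz": [-0.76, 0.84, 0.0], "twist": [0.0, 0.0, -0.72]}, {"xyz": [-0.8, 0.8, 0.0], "twist": [0.0, 0.0, -0.72]}] MAX 1.13
[{"xyz": [0.0, 0.0, 0.68], "twist": [0.0, 0.0, 0.0]}, {"xyz": [0.0, 0.0, 0.68], "twist": [0.0, 0.0, 0.0]}, {"xyz": [0.0, 0.0, 0.68], "twist": [0.0, 0.0, 0.0]}, {"xyz": [0.0, 0.0, 0.68], "twist": [0.0, 0.0, 0.0]}, {"xyz": [0.0, 0.0, 0.68], "twist": [0.0, 0.0, 0.0]}, {"xyz": [0.0, 0.0, 0.68], "twist": [0.0, 0.0, 0.0]}, {"xyz": [0.0, 0.0, 0.68], "twist": [0.0, 0.0, 0.0]}, {"xyz": [0.0, 0.0, 0.68], "twist": [0.0, 0.0, 0.0]}] MAX 0.68
```

Call:
carry_out:
  rows:
    - {"xyz": [-0.01,0,-0.78],"twist": [0,0,0]}
    - {"xyz": [-0.01,0,-0.78],"twist": [0,0,0]}
    - {"xyz": [-0.01,0,-0.78],"twist": [0,0,0]}
    - {"xyz": [-0.01,0,-0.78],"twist": [0,0,0]}
    - {"xyz": [-0.01,0,-0.78],"twist": [0,0,0]}
    - {"xyz": [-0.01,0,-0.78],"twist": [0,0,0]}
    - {"xyz": [-0.01,0,-0.78],"twist": [0,0,0]}
    - {"xyz": [-0.01,0,-0.78],"twist": [0,0,0]}

```text
time: 5.1
eef_pos: [0.3885, 0.2367, 0.1393]
ee_rot: [[0.761, 0.649, -0.001], [0.649, -0.761, -0.0], [-0.001, -0.0, -1.0]]
wrist_force: [-0.7, 0.8, -1.0]
width: 0.013
grip_force: 58.4
```

```bash
python3 plan.py .674 -.0546 .14 2.2 21
```

```text
t 5.1 pos [0.3885 0.2367 0.1393] hd -49.55 w 0.013 q6 79.5
[{"xyz": [0.07, 0.97, -0.0], "twist": [-0.0, 0.0, -0.62]}, {"xyz": [0.03, 0.97, -0.0], "twist": [-0.0, 0.0, -0.62]}, {"xyz": [-0.02, 0.97, -0.0], "twist": [-0.0, 0.0, -0.62]}, {"xyz": [-0.06, 0.97, -0.0], "twist": [-0.0, 0.0, -0.62]}, {"xyz": [-0.1, 0.97, -0.0], "twist": [-0.0, 0.0, -0.62]}, {"xyz": [-0.14, 0.96, -0.0], "twist": [-0.0, 0.0, -0.62]}, {"xyz": [-0.18, 0.95, -0.0], "twist": [-0.0, 0.0, -0.62]}, {"xyz": [-0.22, 0.95, -0.0], "twist": [-0.0, 0.0, -0.62]}, {"xyz": [-0.26, 0.93, -0.0], "twist": [-0.0, 0.0, -0.62]}, {"xyz": [-0.3, 0.92, -0.0], "twist": [-0.0, 0.0, -0.62]}, {"xyz": [-0.34, 0.91, -0.0], "twist": [-0.0, 0.0, -0.62]}, {"xyz": [-0.38, 0.89, -0.0], "twist": [-0.0, 0.0, -0.62]}, {"xyz": [-0.42, 0.88, -0.0], "twist": [-0.0, 0.0, -0.62]}, {"xyz": [-0.46, 0.86, -0.0], "twist": [-0.0, 0.0, -0.62]}, {"xyz": [-0.49, 0.84, -0.0], "twist": [-0.0, 0.0, -0.62]}, {"xyz": [-0.53, 0.81, -0.0], "twist": [-0.0, 0.0, -0.62]}, {"xyz": [-0.56, 0.79, -0.0], "twist": [-0.0, 0.0, -0.62]}, {"xyz": [-0.6, 0.77, -0.0], "twist": [-0.0, 0.0, -0.62]}, {"xyz": [-0.63, 0.74, -0.0], "twist": [-0.0, 0.0, -0.62]}, {"xyz": [-0.66, 0.71, -0.0], "twist": [-0.0, 0.0, -0.62]}, {"xyz": [-0.69, 0.68, -0.0], "twist": [-0.0, 0.0, -0.62]}] MAX 0.97
```

Call:
carry_out:
  rows:
    - {"xyz": [0.07,0.97,0],"twist": [0,0,-0.62]}
    - {"xyz": [0.03,0.97,0],"twist": [0,0,-0.62]}
    - {"xyz": [-0.02,0.97,0],"twist": [0,0,-0.62]}
    - {"xyz": [-0.06,0.97,0],"twist": [0,0,-0.62]}
    - {"xyz": [-0.1,0.97,0],"twist": [0,0,-0.62]}
    - {"xyz": [-0.14,0.96,0],"twist": [0,0,-0.62]}
    - {"xyz": [-0.18,0.95,0],"twist": [0,0,-0.62]}
    - {"xyz": [-0.22,0.95,0],"twist": [0,0,-0.62]}
    - {"xyz": [-0.26,0.93,0],"twist": [0,0,-0.62]}
    - {"xyz": [-0.3,0.92,0],"twist": [0,0,-0.62]}

```text
time: 6.1
eef_pos: [0.5252, 0.098, 0.1386]
ee_rot: [[0.417, 0.909, -0.001], [0.909, -0.417, -0.0], [-0.001, -0.001, -1.0]]
wrist_force: [0.4, 0.2, -1.6]
width: 0.0132
grip_force: 58.5
```

Call:
carry_out:
  rows:
    - {"xyz": [-0.34,0.91,0],"twist": [0,0,-0.62]}
    - {"xyz": [-0.38,0.89,0],"twist": [0,0,-0.62]}
    - {"xyz": [-0.42,0.88,0],"twist": [0,0,-0.62]}
    - {"xyz": [-0.46,0.86,0],"twist": [0,0,-0.62]}
    - {"xyz": [-0.49,0.84,0],"twist": [0,0,-0.62]}
    - {"xyz": [-0.53,0.81,0],"twist": [0,0,-0.62]}
    - {"xyz": [-0.56,0.79,0],"twist": [0,0,-0.62]}
    - {"xyz": [-0.6,0.77,0],"twist": [0,0,-0.62]}
    - {"xyz": [-0.63,0.74,0],"twist": [0,0,-0.62]}
    - {"xyz": [-0.66,0.71,0],"twist": [0,0,-0.62]}

```text
time: 7.1
eef_pos: [0.6618, -0.04, 0.1383]
ee_rot: [[-0.003, 1.0, -0.001], [1.0, 0.003, 0.0], [0.0, -0.001, -1.0]]
wrist_force: [-0.8, 0.1, -0.4]
width: 0.0132
grip_force: 58.5
```

Call:
carry_out:
  rows:
    - {"xyz": [-0.69,0.68,0],"twist": [0,0,-0.62]}
    - {"xyz": [0,0,0],"twist": [0,0,0]}

```text
time: 7.3
eef_pos: [0.6764, -0.0549, 0.1381]
ee_rot: [[-0.043, 0.999, 0.0], [0.999, 0.043, -0.0], [-0.0, 0.0, -1.0]]
wrist_force: [-1.1, 0.7, -0.6]
width: 0.0133
grip_force: 58.6
```

```bash
python3 plan.py .674 -.0546 .0315 2.2 8
```

```text
t 7.3 pos [ 0.6764 -0.0549  0.1381] hd 2.45 w 0.0133 q6 -8.0
[{"xyz": [0.0, -0.01, 0.67], "twist": [0.0, 0.0, 0.01]}, {"xyz": [0.0, -0.01, 0.67], "twist": [0.0, 0.0, 0.01]}, {"xyz": [0.0, -0.01, 0.67], "twist": [0.0, 0.0, 0.01]}, {"xyz": [0.0, -0.01, 0.67], "twist": [0.0, 0.0, 0.01]}, {"xyz": [0.0, -0.01, 0.67], "twist": [0.0, 0.0, 0.01]}, {"xyz": [0.0, -0.01, 0.67], "twist": [0.0, 0.0, 0.01]}, {"xyz": [0.0, -0.01, 0.67], "twist": [0.0, 0.0, 0.01]}, {"xyz": [0.0, -0.01, 0.67], "twist": [0.0, 0.0, 0.01]}] MAX 0.67
```

Call:
carry_out:
  rows:
    - {"xyz": [0,-0.01,0.75],"twist": [0,0,0]}
    - {"xyz": [0,-0.01,0.75],"twist": [0,0,0]}
    - {"xyz": [0,-0.01,0.75],"twist": [0,0,0]}
    - {"xyz": [0,-0.01,0.75],"twist": [0,0,0]}
    - {"xyz": [0,-0.01,0.75],"twist": [0,0,0]}
    - {"xyz": [0,-0.01,0.75],"twist": [0,0,0]}
    - {"xyz": [0,-0.01,0.5],"twist": [0,0,0]}
    - {"xyz": [0,-0.01,0.3],"twist": [0,0,0]}
    - {"xyz": [0,0,0],"twist": [0,0,0]}
    - {"xyz": [0,0,0],"twist": [0,0,0]}

```text
time: 8.3
eef_pos: [0.6742, -0.0533, 0.0333]
ee_rot: [[-0.044, 0.999, 0.001], [0.999, 0.044, 0.0], [-0.0, 0.001, -1.0]]
wrist_force: [0.1, 0.7, -1.2]
width: 0.013
grip_force: 58.6
```

Call:
carry_out:
  rows:
    - {"xyz": [0,0,0],"twist": [0,0,0]}
    - {"xyz": [0,0,0],"twist": [0,0,0]}
    - {"xyz": [0,0,0],"twist": [0,0,0]}
  grip: 0.2

```text
time: 8.6
eef_pos: [0.6742, -0.0534, 0.0336]
ee_rot: [[-0.044, 0.999, 0.001], [0.999, 0.044, -0.0], [-0.0, 0.001, -1.0]]
wrist_force: [-0.5, -0.7, -0.6]
width: 0.0341
grip_force: 0.0
```

Call:
carry_out:
  rows:
    - {"xyz": [0,0,-0.5],"twist": [0,0,0]}
    - {"xyz": [0,0,-0.9],"twist": [0,0,0]}
    - {"xyz": [0,0,-0.9],"twist": [0,0,0]}
    - {"xyz": [0,0,-0.9],"twist": [0,0,0]}
    - {"xyz": [0,0,-0.9],"twist": [0,0,0]}

```text
time: 9.1
eef_pos: [0.674, -0.0533, 0.1167]
ee_rot: [[-0.044, 0.999, 0.001], [0.999, 0.044, -0.0], [-0.0, 0.001, -1.0]]
wrist_force: [0.4, 0.8, 0.4]
width: 0.0339
grip_force: 0.0
```

```bash
python3 plan.py .4378 -.037 .10 17.1 14 .4378 -.037 .014 17.1 6
```

```text
t 9.1 pos [ 0.674  -0.0533  0.1167] hd 2.53 w 0.0339 q6 -8.0
[{"xyz": [0.1, -0.84, 0.06], "twist": [0.0, 0.0, -0.26]}, {"xyz": [0.11, -0.84, 0.06], "twist": [0.0, 0.0, -0.26]}, {"xyz": [0.13, -0.84, 0.06], "twist": [0.0, 0.0, -0.26]}, {"xyz": [0.14, -0.83, 0.06], "twist": [0.0, 0.0, -0.26]}, {"xyz": [0.16, -0.83, 0.06], "twist": [0.0, 0.0, -0.26]}, {"xyz": [0.17, -0.83, 0.06], "twist": [0.0, 0.0, -0.26]}, {"xyz": [0.19, -0.82, 0.06], "twist": [0.0, 0.0, -0.26]}, {"xyz": [0.2, -0.82, 0.06], "twist": [0.0, 0.0, -0.26]}, {"xyz": [0.22, -0.82, 0.06], "twist": [0.0, 0.0, -0.26]}, {"xyz": [0.23, -0.81, 0.06], "twist": [0.0, 0.0, -0.26]}, {"xyz": [0.25, -0.81, 0.06], "twist": [0.0, 0.0, -0.26]}, {"xyz": [0.26, -0.8, 0.06], "twist": [0.0, 0.0, -0.26]}, {"xyz": [0.27, -0.8, 0.06], "twist": [0.0, 0.0, -0.26]}, {"xyz": [0.29, -0.79, 0.06], "twist": [0.0, 0.0, -0.26]}] MAX 0.84
[{"xyz": [0.0, 0.0, 0.72], "twist": [0.0, 0.0, 0.0]}, {"xyz": [0.0, 0.0, 0.72], "twist": [0.0, 0.0, 0.0]}, {"xyz": [0.0, 0.0, 0.72], "twist": [0.0, 0.0, 0.0]}, {"xyz": [0.0, 0.0, 0.72], "twist": [0.0, 0.0, 0.0]}, {"xyz": [0.0, 0.0, 0.72], "twist": [0.0, 0.0, 0.0]}, {"xyz": [0.0, 0.0, 0.72], "twist": [0.0, 0.0, 0.0]}] MAX 0.72
```

Call:
carry_out:
  rows:
    - {"xyz": [0.1,-0.84,0.06],"twist": [0,0,-0.26]}
    - {"xyz": [0.11,-0.84,0.06],"twist": [0,0,-0.26]}
    - {"xyz": [0.13,-0.84,0.06],"twist": [0,0,-0.26]}
    - {"xyz": [0.14,-0.83,0.06],"twist": [0,0,-0.26]}
    - {"xyz": [0.16,-0.83,0.06],"twist": [0,0,-0.26]}
    - {"xyz": [0.17,-0.83,0.06],"twist": [0,0,-0.26]}
    - {"xyz": [0.19,-0.82,0.06],"twist": [0,0,-0.26]}
    - {"xyz": [0.2,-0.82,0.06],"twist": [0,0,-0.26]}
    - {"xyz": [0.22,-0.82,0.06],"twist": [0,0,-0.26]}
    - {"xyz": [0.23,-0.81,0.06],"twist": [0,0,-0.26]}

```text
time: 10.1
eef_pos: [0.5048, -0.0413, 0.1038]
ee_rot: [[-0.225, 0.974, 0.002], [0.974, 0.225, -0.0], [-0.0, 0.001, -1.0]]
wrist_force: [0.6, 0.5, -0.0]
width: 0.0342
grip_force: 0.0
```

Call:
carry_out:
  rows:
    - {"xyz": [0.25,-0.81,0.06],"twist": [0,0,-0.26]}
    - {"xyz": [0.26,-0.8,0.06],"twist": [0,0,-0.26]}
    - {"xyz": [0.27,-0.8,0.06],"twist": [0,0,-0.26]}
    - {"xyz": [0.29,-0.79,0.06],"twist": [0,0,-0.26]}
    - {"xyz": [0,0,0],"twist": [0,0,0]}
  grip: 0

```text
time: 10.6
eef_pos: [0.4359, -0.0364, 0.0986]
ee_rot: [[-0.294, 0.956, -0.001], [0.956, 0.294, 0.0], [0.001, -0.001, -1.0]]
wrist_force: [0.7, -0.5, 0.5]
width: 0.0427
grip_force: 0.0
```

```bash
python3 plan.py .4378 -.037 .014 17.1 6
```

```text
t 10.6 pos [ 0.4359 -0.0364  0.0986] hd 17.08 w 0.0427 q6 -23.4
[{"xyz": [-0.01, 0.01, 0.71], "twist": [-0.0, -0.0, -0.0]}, {"xyz": [-0.01, 0.01, 0.71], "twist": [-0.0, -0.0, -0.0]}, {"xyz": [-0.01, 0.01, 0.71], "twist": [-0.0, -0.0, -0.0]}, {"xyz": [-0.01, 0.01, 0.71], "twist": [-0.0, -0.0, -0.0]}, {"xyz": [-0.01, 0.01, 0.71], "twist": [-0.0, -0.0, -0.0]}, {"xyz": [-0.01, 0.01, 0.71], "twist": [-0.0, -0.0, -0.0]}] MAX 0.71
```

Call:
carry_out:
  rows:
    - {"xyz": [-0.01,0.01,0.71],"twist": [0,0,0]}
    - {"xyz": [-0.01,0.01,0.71],"twist": [0,0,0]}
    - {"xyz": [-0.01,0.01,0.71],"twist": [0,0,0]}
    - {"xyz": [-0.01,0.01,0.71],"twist": [0,0,0]}
    - {"xyz": [-0.01,0.01,0.71],"twist": [0,0,0]}
    - {"xyz": [-0.01,0.01,0.69],"twist": [0,0,0]}
    - {"xyz": [0,0,0],"twist": [0,0,0]}

```text
time: 11.3
eef_pos: [0.4397, -0.0374, 0.0125]
ee_rot: [[-0.293, 0.956, -0.001], [0.956, 0.293, 0.0], [0.001, -0.001, -1.0]]
wrist_force: [0.1, 0.4, 0.6]
width: 0.0428
grip_force: 0.0
```

Call:
carry_out:
  rows:
    - {"xyz": [0,0,0],"twist": [0,0,0]}
    - {"xyz": [0,0,0],"twist": [0,0,0]}
    - {"xyz": [0,0,0],"twist": [0,0,0]}
    - {"xyz": [0,0,0],"twist": [0,0,0]}
    - {"xyz": [0,0,0],"twist": [0,0,0]}
  grip: 1

```text
time: 11.8
eef_pos: [0.4404, -0.0375, 0.0142]
ee_rot: [[-0.294, 0.956, 0.003], [0.956, 0.294, -0.0], [-0.001, 0.003, -1.0]]
wrist_force: [0.2, 0.8, 6.2]
width: 0.0131
grip_force: 59.4
```

Call:
carry_out:
  rows:
    - {"xyz": [0,0,-0.78],"twist": [0,0,0]}
    - {"xyz": [0,0,-0.78],"twist": [0,0,0]}
    - {"xyz": [0,0,-0.78],"twist": [0,0,0]}
    - {"xyz": [0,0,-0.78],"twist": [0,0,0]}
    - {"xyz": [0,0,-0.78],"twist": [0,0,0]}
    - {"xyz": [0,0,-0.78],"twist": [0,0,0]}
    - {"xyz": [0,0,-0.78],"twist": [0,0,0]}
    - {"xyz": [0,0,-0.5],"twist": [0,0,0]}

```text
time: 12.6
eef_pos: [0.4394, -0.0374, 0.1335]
ee_rot: [[-0.294, 0.956, 0.001], [0.956, 0.294, 0.0], [-0.0, 0.001, -1.0]]
wrist_force: [-0.3, 0.2, -0.3]
width: 0.0135
grip_force: 58.5
```

```bash
python3 plan.py .594 -.0574 .138 2.2 10
```

```text
t 12.6 pos [ 0.4394 -0.0374  0.1335] hd 17.09 w 0.0135 q6 -23.5
[{"xyz": [-0.32, 0.71, -0.02], "twist": [0.0, 0.0, 0.37]}, {"xyz": [-0.3, 0.72, -0.02], "twist": [0.0, 0.0, 0.37]}, {"xyz": [-0.29, 0.73, -0.02], "twist": [0.0, 0.0, 0.37]}, {"xyz": [-0.27, 0.73, -0.02], "twist": [0.0, 0.0, 0.37]}, {"xyz": [-0.25, 0.74, -0.02], "twist": [0.0, 0.0, 0.37]}, {"xyz": [-0.23, 0.75, -0.02], "twist": [0.0, 0.0, 0.37]}, {"xyz": [-0.21, 0.75, -0.02], "twist": [0.0, 0.0, 0.37]}, {"xyz": [-0.19, 0.76, -0.02], "twist": [0.0, 0.0, 0.37]}, {"xyz": [-0.17, 0.76, -0.02], "twist": [0.0, 0.0, 0.37]}, {"xyz": [-0.15, 0.77, -0.02], "twist": [0.0, 0.0, 0.37]}] MAX 0.77
```

Call:
carry_out:
  rows:
    - {"xyz": [-0.32,0.71,-0.02],"twist": [0,0,0.37]}
    - {"xyz": [-0.3,0.72,-0.02],"twist": [0,0,0.37]}
    - {"xyz": [-0.29,0.73,-0.02],"twist": [0,0,0.37]}
    - {"xyz": [-0.27,0.73,-0.02],"twist": [0,0,0.37]}
    - {"xyz": [-0.25,0.74,-0.02],"twist": [0,0,0.37]}
    - {"xyz": [-0.23,0.75,-0.02],"twist": [0,0,0.37]}
    - {"xyz": [-0.21,0.75,-0.02],"twist": [0,0,0.37]}
    - {"xyz": [-0.19,0.76,-0.02],"twist": [0,0,0.37]}
    - {"xyz": [-0.17,0.76,-0.02],"twist": [0,0,0.37]}
    - {"xyz": [-0.15,0.77,-0.02],"twist": [0,0,0.37]}

```text
time: 13.6
eef_pos: [0.5944, -0.0574, 0.1359]
ee_rot: [[-0.039, 0.999, -0.001], [0.999, 0.039, 0.0], [0.0, -0.001, -1.0]]
wrist_force: [0.4, -0.0, -0.2]
width: 0.0131
grip_force: 58.5
```

Call:
carry_out:
  rows:
    - {"xyz": [0,0,0],"twist": [0,0,0]}

```text
time: 13.7
eef_pos: [0.5957, -0.0576, 0.136]
ee_rot: [[-0.04, 0.999, 0.001], [0.999, 0.04, 0.0], [0.0, 0.001, -1.0]]
wrist_force: [-0.9, 0.1, -1.6]
width: 0.0134
grip_force: 58.6
```

```bash
python3 plan.py .594 -.0574 .0315 2.2 8
```

```text
t 13.7 pos [ 0.5957 -0.0576  0.136 ] hd 2.29 w 0.0134 q6 -8.9
[{"xyz": [0.0, -0.01, 0.65], "twist": [0.0, -0.0, 0.0]}, {"xyz": [0.0, -0.01, 0.65], "twist": [0.0, -0.0, 0.0]}, {"xyz": [0.0, -0.01, 0.65], "twist": [0.0, -0.0, 0.0]}, {"xyz": [0.0, -0.01, 0.65], "twist": [0.0, -0.0, 0.0]}, {"xyz": [0.0, -0.01, 0.65], "twist": [0.0, -0.0, 0.0]}, {"xyz": [0.0, -0.01, 0.65], "twist": [0.0, -0.0, 0.0]}, {"xyz": [0.0, -0.01, 0.65], "twist": [0.0, -0.0, 0.0]}, {"xyz": [0.0, -0.01, 0.65], "twist": [0.0, -0.0, 0.0]}] MAX 0.65
```

Call:
carry_out:
  rows:
    - {"xyz": [0,-0.01,0.75],"twist": [0,0,0]}
    - {"xyz": [0,-0.01,0.75],"twist": [0,0,0]}
    - {"xyz": [0,-0.01,0.75],"twist": [0,0,0]}
    - {"xyz": [0,-0.01,0.75],"twist": [0,0,0]}
    - {"xyz": [0,-0.01,0.75],"twist": [0,0,0]}
    - {"xyz": [0,-0.01,0.75],"twist": [0,0,0]}
    - {"xyz": [0,0,0.45],"twist": [0,0,0]}
    - {"xyz": [0,0,0.25],"twist": [0,0,0]}
    - {"xyz": [0,0,0],"twist": [0,0,0]}
    - {"xyz": [0,0,0],"twist": [0,0,0]}

```text
time: 14.7
eef_pos: [0.5934, -0.0575, 0.033]
ee_rot: [[-0.04, 0.999, 0.001], [0.999, 0.04, -0.0], [-0.0, 0.001, -1.0]]
wrist_force: [0.9, -0.2, -0.4]
width: 0.0135
grip_force: 58.6
```

Call:
carry_out:
  rows:
    - {"xyz": [0,0,0],"twist": [0,0,0]}
    - {"xyz": [0,0,0],"twist": [0,0,0]}
    - {"xyz": [0,0,0],"twist": [0,0,0]}
  grip: 0.2

```text
time: 15.0
eef_pos: [0.5934, -0.0575, 0.033]
ee_rot: [[-0.04, 0.999, 0.001], [0.999, 0.04, -0.0], [-0.0, 0.001, -1.0]]
wrist_force: [0.1, -0.5, 0.2]
width: 0.0343
grip_force: 0.0
```

Call:
carry_out:
  rows:
    - {"xyz": [0,0,-0.5],"twist": [0,0,0]}
    - {"xyz": [0,0,-0.9],"twist": [0,0,0]}
    - {"xyz": [0,0,-0.9],"twist": [0,0,0]}
    - {"xyz": [0,0,-0.9],"twist": [0,0,0]}
    - {"xyz": [0,0,-0.9],"twist": [0,0,0]}

```text
time: 15.5
eef_pos: [0.5933, -0.0575, 0.1162]
ee_rot: [[-0.04, 0.999, 0.001], [0.999, 0.04, -0.0], [-0.0, 0.001, -1.0]]
wrist_force: [0.4, 1.0, 0.3]
width: 0.0342
grip_force: 0.0
```

```bash
python3 plan.py .4069 -.2053 .10 -25.2 13
python3 - <<'E'
from h import *
cv2.imwrite("pics/top1.png",capture("top")[:,:,::-1])
im=cv2.imread("pics/top1.png")
for nm,px,h,yaw in[("R3",(414,291),-1,-2),("R4",(443,216),-1,.95)]:
    p,e=fit(im,px,h,yaw);print(nm,p[:2].round(4),np.degrees(p[2]).round(1),round(e,1))
cv2.imwrite("pics/c3.png",cv2.resize(im[80:320,240:480],(600,600)))
E
```

```text
t 15.5 pos [ 0.5933 -0.0575  0.1162] hd 2.29 w 0.0342 q6 -8.9
[{"xyz": [-0.54, -0.74, 0.06], "twist": [0.0, -0.0, 0.53]}, {"xyz": [-0.57, -0.72, 0.06], "twist": [0.0, -0.0, 0.53]}, {"xyz": [-0.59, -0.7, 0.06], "twist": [0.0, -0.0, 0.53]}, {"xyz": [-0.62, -0.67, 0.06], "twist": [0.0, -0.0, 0.53]}, {"xyz": [-0.64, -0.65, 0.06], "twist": [0.0, -0.0, 0.53]}, {"xyz": [-0.67, -0.63, 0.06], "twist": [0.0, -0.0, 0.53]}, {"xyz": [-0.69, -0.6, 0.06], "twist": [0.0, -0.0, 0.53]}, {"xyz": [-0.71, -0.58, 0.06], "twist": [0.0, -0.0, 0.53]}, {"xyz": [-0.73, -0.55, 0.06], "twist": [0.0, -0.0, 0.53]}, {"xyz": [-0.75, -0.52, 0.06], "twist": [0.0, -0.0, 0.53]}, {"xyz": [-0.77, -0.49, 0.06], "twist": [0.0, -0.0, 0.53]}, {"xyz": [-0.79, -0.47, 0.06], "twist": [0.0, -0.0, 0.53]}, {"xyz": [-0.8, -0.44, 0.06], "twist": [0.0, -0.0, 0.53]}] MAX 0.8
R3 [ 0.4053 -0.2075] -95.2 8910.5
R4 [ 0.5467 -0.2645] 57.9 1473.0
```

View pics/c3.png

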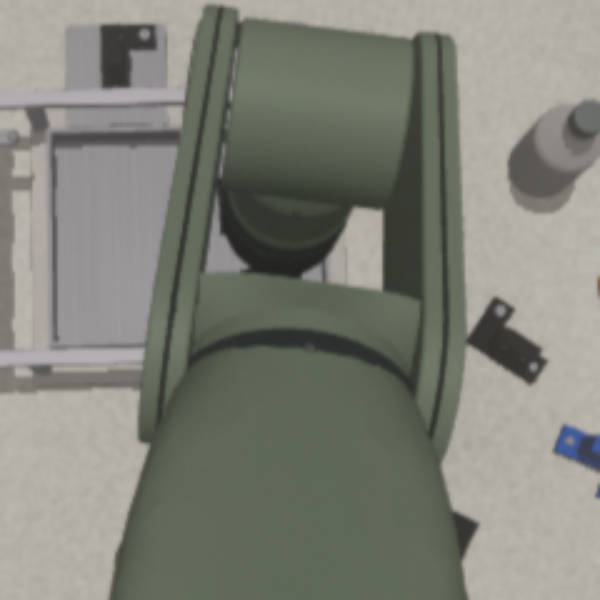

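The arm hides the left-hand tray and R3. R4, near crop (510,340), is unmoved, so I carry on to R3.

Call:
carry_out:
  rows:
    - {"xyz": [-0.54,-0.74,0.06],"twist": [0,0,0.53]}
    - {"xyz": [-0.57,-0.72,0.06],"twist": [0,0,0.53]}
    - {"xyz": [-0.59,-0.7,0.06],"twist": [0,0,0.53]}
    - {"xyz": [-0.62,-0.67,0.06],"twist": [0,0,0.53]}
    - {"xyz": [-0.64,-0.65,0.06],"twist": [0,0,0.53]}
    - {"xyz": [-0.67,-0.63,0.06],"twist": [0,0,0.53]}
    - {"xyz": [-0.69,-0.6,0.06],"twist": [0,0,0.53]}
    - {"xyz": [-0.71,-0.58,0.06],"twist": [0,0,0.53]}
    - {"xyz": [-0.73,-0.55,0.06],"twist": [0,0,0.53]}
    - {"xyz": [-0.75,-0.52,0.06],"twist": [0,0,0.53]}

```text
time: 16.55
eef_pos: [0.4485, -0.1721, 0.1024]
ee_rot: [[0.327, 0.945, 0.0], [0.945, -0.327, 0.0], [0.0, 0.0, -1.0]]
wrist_force: [0.3, -0.9, -0.2]
width: 0.0341
grip_force: 0.0
```

Call:
carry_out:
  rows:
    - {"xyz": [-0.77,-0.49,0.06],"twist": [0,0,0.53]}
    - {"xyz": [-0.79,-0.47,0.06],"twist": [0,0,0.53]}
    - {"xyz": [-0.8,-0.44,0.06],"twist": [0,0,0.53]}
    - {"xyz": [0,0,0],"twist": [0,0,0]}
  grip: 0

```text
time: 16.95
eef_pos: [0.4044, -0.2061, 0.0987]
ee_rot: [[0.43, 0.903, -0.001], [0.903, -0.43, 0.0], [-0.0, -0.001, -1.0]]
wrist_force: [0.2, 0.5, -0.5]
width: 0.0426
grip_force: 0.0
```

```bash
python3 plan.py .4069 -.2053 .0165 -25.2 6
```

```text
t 16.95 pos [ 0.4044 -0.2061  0.0987] hd -25.48 w 0.0426 q6 -3.0
[{"xyz": [0.02, 0.02, 0.68], "twist": [-0.0, 0.0, -0.01]}, {"xyz": [0.02, 0.02, 0.68], "twist": [-0.0, 0.0, -0.01]}, {"xyz": [0.02, 0.02, 0.68], "twist": [-0.0, 0.0, -0.01]}, {"xyz": [0.02, 0.02, 0.68], "twist": [-0.0, 0.0, -0.01]}, {"xyz": [0.02, 0.02, 0.68], "twist": [-0.0, 0.0, -0.01]}, {"xyz": [0.01, 0.02, 0.68], "twist": [-0.0, 0.0, -0.01]}] MAX 0.68
```

Call:
carry_out:
  rows:
    - {"xyz": [0.02,0.02,0.68],"twist": [0,0,-0.01]}
    - {"xyz": [0.02,0.02,0.68],"twist": [0,0,-0.01]}
    - {"xyz": [0.02,0.02,0.68],"twist": [0,0,-0.01]}
    - {"xyz": [0.02,0.02,0.68],"twist": [0,0,-0.01]}
    - {"xyz": [0.02,0.02,0.68],"twist": [0,0,-0.01]}
    - {"xyz": [0.01,0.02,0.68],"twist": [0,0,-0.01]}
    - {"xyz": [0,0,0],"twist": [0,0,0]}

```text
time: 17.65
eef_pos: [0.409, -0.2037, 0.0161]
ee_rot: [[0.423, 0.906, -0.002], [0.906, -0.423, 0.002], [0.0, -0.003, -1.0]]
wrist_force: [-1.0, -0.3, 0.6]
width: 0.0427
grip_force: 0.0
```

Call:
carry_out:
  rows:
    - {"xyz": [0,0,0],"twist": [0,0,0]}
    - {"xyz": [0,0,0],"twist": [0,0,0]}
    - {"xyz": [0,0,0],"twist": [0,0,0]}
    - {"xyz": [0,0,0],"twist": [0,0,0]}
    - {"xyz": [0,0,0],"twist": [0,0,0]}
  grip: 1

```text
time: 18.15
eef_pos: [0.4103, -0.2046, 0.018]
ee_rot: [[0.423, 0.906, 0.002], [0.906, -0.423, -0.001], [0.0, 0.002, -1.0]]
wrist_force: [-1.0, 0.4, 6.4]
width: 0.0131
grip_force: 59.2
```

Call:
carry_out:
  rows:
    - {"xyz": [0,0,-0.78],"twist": [0,0,0]}
    - {"xyz": [0,0,-0.78],"twist": [0,0,0]}
    - {"xyz": [0,0,-0.78],"twist": [0,0,0]}
    - {"xyz": [0,0,-0.78],"twist": [0,0,0]}
    - {"xyz": [0,0,-0.78],"twist": [0,0,0]}
    - {"xyz": [0,0,-0.78],"twist": [0,0,0]}
    - {"xyz": [0,0,-0.78],"twist": [0,0,0]}
    - {"xyz": [0,0,-0.5],"twist": [0,0,0]}

```text
time: 18.95
eef_pos: [0.4098, -0.2043, 0.1373]
ee_rot: [[0.423, 0.906, 0.001], [0.906, -0.423, -0.0], [0.0, 0.001, -1.0]]
wrist_force: [0.1, -0.0, -1.3]
width: 0.0131
grip_force: 58.5
```

```bash
python3 plan.py .590 .0576 .14 2.2 17
```

```text
t 18.95 pos [ 0.4098 -0.2043  0.1373] hd -25.03 w 0.0131 q6 -2.9
[{"xyz": [0.92, 0.15, -0.01], "twist": [0.0, 0.0, -0.4]}, {"xyz": [0.92, 0.18, -0.01], "twist": [0.0, 0.0, -0.4]}, {"xyz": [0.91, 0.21, -0.01], "twist": [0.0, 0.0, -0.4]}, {"xyz": [0.91, 0.23, -0.01], "twist": [0.0, 0.0, -0.4]}, {"xyz": [0.9, 0.26, -0.01], "twist": [0.0, 0.0, -0.4]}, {"xyz": [0.89, 0.28, -0.01], "twist": [0.0, 0.0, -0.4]}, {"xyz": [0.88, 0.31, -0.01], "twist": [0.0, 0.0, -0.4]}, {"xyz": [0.87, 0.33, -0.01], "twist": [0.0, 0.0, -0.4]}, {"xyz": [0.87, 0.36, -0.01], "twist": [0.0, 0.0, -0.4]}, {"xyz": [0.85, 0.38, -0.01], "twist": [0.0, 0.0, -0.4]}, {"xyz": [0.84, 0.4, -0.01], "twist": [0.0, 0.0, -0.4]}, {"xyz": [0.83, 0.43, -0.01], "twist": [0.0, 0.0, -0.4]}, {"xyz": [0.82, 0.45, -0.01], "twist": [0.0, 0.0, -0.4]}, {"xyz": [0.81, 0.47, -0.01], "twist": [0.0, 0.0, -0.4]}, {"xyz": [0.79, 0.49, -0.01], "twist": [0.0, 0.0, -0.4]}, {"xyz": [0.78, 0.52, -0.01], "twist": [0.0, 0.0, -0.4]}, {"xyz": [0.76, 0.54, -0.01], "twist": [0.0, 0.0, -0.4]}] MAX 0.92
```

Call:
carry_out:
  rows:
    - {"xyz": [0.92,0.15,-0.01],"twist": [0,0,-0.4]}
    - {"xyz": [0.92,0.18,-0.01],"twist": [0,0,-0.4]}
    - {"xyz": [0.91,0.21,-0.01],"twist": [0,0,-0.4]}
    - {"xyz": [0.91,0.23,-0.01],"twist": [0,0,-0.4]}
    - {"xyz": [0.9,0.26,-0.01],"twist": [0,0,-0.4]}
    - {"xyz": [0.89,0.28,-0.01],"twist": [0,0,-0.4]}
    - {"xyz": [0.88,0.31,-0.01],"twist": [0,0,-0.4]}
    - {"xyz": [0.87,0.33,-0.01],"twist": [0,0,-0.4]}
    - {"xyz": [0.87,0.36,-0.01],"twist": [0,0,-0.4]}
    - {"xyz": [0.85,0.38,-0.01],"twist": [0,0,-0.4]}

```text
time: 19.95
eef_pos: [0.5159, -0.0497, 0.138]
ee_rot: [[0.156, 0.988, -0.001], [0.988, -0.156, 0.0], [-0.0, -0.001, -1.0]]
wrist_force: [0.0, 0.2, -0.7]
width: 0.0132
grip_force: 58.6
```

Call:
carry_out:
  rows:
    - {"xyz": [0.84,0.4,-0.01],"twist": [0,0,-0.4]}
    - {"xyz": [0.83,0.43,-0.01],"twist": [0,0,-0.4]}
    - {"xyz": [0.82,0.45,-0.01],"twist": [0,0,-0.4]}
    - {"xyz": [0.81,0.47,-0.01],"twist": [0,0,-0.4]}
    - {"xyz": [0.79,0.49,-0.01],"twist": [0,0,-0.4]}
    - {"xyz": [0.78,0.52,-0.01],"twist": [0,0,-0.4]}
    - {"xyz": [0.76,0.54,-0.01],"twist": [0,0,-0.4]}
    - {"xyz": [0,0,0],"twist": [0,0,0]}

```text
time: 20.75
eef_pos: [0.5919, 0.0594, 0.1399]
ee_rot: [[-0.041, 0.999, 0.001], [0.999, 0.041, 0.001], [0.001, 0.002, -1.0]]
wrist_force: [-1.1, -0.2, -1.1]
width: 0.0128
grip_force: 58.6
```

```bash
python3 plan.py .590 .0576 .035 2.2 8
```

```text
t 20.75 pos [0.5919 0.0594 0.1399] hd 2.34 w 0.0128 q6 2.2
[{"xyz": [-0.01, -0.01, 0.66], "twist": [0.0, -0.0, 0.0]}, {"xyz": [-0.01, -0.01, 0.66], "twist": [0.0, -0.0, 0.0]}, {"xyz": [-0.01, -0.01, 0.66], "twist": [0.0, -0.0, 0.0]}, {"xyz": [-0.01, -0.01, 0.66], "twist": [0.0, -0.0, 0.0]}, {"xyz": [-0.01, -0.01, 0.66], "twist": [0.0, -0.0, 0.0]}, {"xyz": [-0.01, -0.01, 0.66], "twist": [0.0, -0.0, 0.0]}, {"xyz": [-0.01, -0.01, 0.66], "twist": [0.0, -0.0, 0.0]}, {"xyz": [-0.01, -0.01, 0.66], "twist": [0.0, -0.0, 0.0]}] MAX 0.66
```

Call:
carry_out:
  rows:
    - {"xyz": [-0.01,-0.01,0.75],"twist": [0,0,0]}
    - {"xyz": [-0.01,-0.01,0.75],"twist": [0,0,0]}
    - {"xyz": [-0.01,-0.01,0.75],"twist": [0,0,0]}
    - {"xyz": [-0.01,-0.01,0.75],"twist": [0,0,0]}
    - {"xyz": [-0.01,-0.01,0.75],"twist": [0,0,0]}
    - {"xyz": [-0.01,-0.01,0.75],"twist": [0,0,0]}
    - {"xyz": [0,0,0.45],"twist": [0,0,0]}
    - {"xyz": [0,0,0.27],"twist": [0,0,0]}
    - {"xyz": [0,0,0],"twist": [0,0,0]}
    - {"xyz": [0,0,0],"twist": [0,0,0]}

```text
time: 21.75
eef_pos: [0.5894, 0.0559, 0.036]
ee_rot: [[-0.038, 0.999, 0.001], [0.999, 0.038, 0.0], [0.0, 0.001, -1.0]]
wrist_force: [-0.6, 0.3, -1.3]
width: 0.0129
grip_force: 58.6
```

Call:
carry_out:
  rows:
    - {"xyz": [0,0,0],"twist": [0,0,0]}
    - {"xyz": [0,0,0],"twist": [0,0,0]}
    - {"xyz": [0,0,0],"twist": [0,0,0]}
  grip: 0.2

```text
time: 22.05
eef_pos: [0.5894, 0.056, 0.0361]
ee_rot: [[-0.038, 0.999, 0.001], [0.999, 0.038, 0.0], [0.0, 0.001, -1.0]]
wrist_force: [0.1, 0.9, 0.0]
width: 0.034
grip_force: 0.0
```

Call:
carry_out:
  rows:
    - {"xyz": [0,0,-0.5],"twist": [0,0,0]}
    - {"xyz": [0,0,-0.9],"twist": [0,0,0]}
    - {"xyz": [0,0,-0.9],"twist": [0,0,0]}
    - {"xyz": [0,0,-0.9],"twist": [0,0,0]}
    - {"xyz": [0,0,-0.9],"twist": [0,0,0]}

```text
time: 22.55
eef_pos: [0.5891, 0.056, 0.1192]
ee_rot: [[-0.038, 0.999, 0.001], [0.999, 0.038, 0.0], [0.0, 0.001, -1.0]]
wrist_force: [-0.3, 0.4, -0.4]
width: 0.0344
grip_force: 0.0
```

```bash
python3 plan.py .5464 -.2648 .11 -32.1 18
```

```text
t 22.55 pos [0.5891 0.056  0.1192] hd 2.17 w 0.0344 q6 2.1
[{"xyz": [-0.89, -0.15, 0.03], "twist": [0.0, -0.0, 0.48]}, {"xyz": [-0.89, -0.12, 0.03], "twist": [0.0, -0.0, 0.48]}, {"xyz": [-0.89, -0.09, 0.03], "twist": [0.0, -0.0, 0.48]}, {"xyz": [-0.9, -0.06, 0.03], "twist": [0.0, -0.0, 0.48]}, {"xyz": [-0.9, -0.03, 0.03], "twist": [0.0, -0.0, 0.48]}, {"xyz": [-0.9, -0.0, 0.03], "twist": [0.0, -0.0, 0.48]}, {"xyz": [-0.9, 0.03, 0.03], "twist": [0.0, -0.0, 0.48]}, {"xyz": [-0.9, 0.06, 0.03], "twist": [0.0, -0.0, 0.48]}, {"xyz": [-0.89, 0.09, 0.03], "twist": [0.0, -0.0, 0.48]}, {"xyz": [-0.89, 0.12, 0.03], "twist": [0.0, -0.0, 0.48]}, {"xyz": [-0.89, 0.14, 0.03], "twist": [0.0, -0.0, 0.48]}, {"xyz": [-0.88, 0.17, 0.03], "twist": [0.0, -0.0, 0.48]}, {"xyz": [-0.88, 0.2, 0.03], "twist": [0.0, -0.0, 0.48]}, {"xyz": [-0.87, 0.23, 0.03], "twist": [0.0, -0.0, 0.48]}, {"xyz": [-0.86, 0.26, 0.03], "twist": [0.0, -0.0, 0.48]}, {"xyz": [-0.85, 0.29, 0.03], "twist": [0.0, -0.0, 0.48]}, {"xyz": [-0.84, 0.32, 0.03], "twist": [0.0, -0.0, 0.48]}, {"xyz": [-0.83, 0.35, 0.03], "twist": [0.0, -0.0, 0.48]}] MAX 0.9
```

Call:
carry_out:
  rows:
    - {"xyz": [-0.89,-0.15,0.03],"twist": [0,0,0.48]}
    - {"xyz": [-0.89,-0.12,0.03],"twist": [0,0,0.48]}
    - {"xyz": [-0.89,-0.09,0.03],"twist": [0,0,0.48]}
    - {"xyz": [-0.9,-0.06,0.03],"twist": [0,0,0.48]}
    - {"xyz": [-0.9,-0.03,0.03],"twist": [0,0,0.48]}
    - {"xyz": [-0.9,0,0.03],"twist": [0,0,0.48]}
    - {"xyz": [-0.9,0.03,0.03],"twist": [0,0,0.48]}
    - {"xyz": [-0.9,0.06,0.03],"twist": [0,0,0.48]}
    - {"xyz": [-0.89,0.09,0.03],"twist": [0,0,0.48]}
    - {"xyz": [-0.89,0.12,0.03],"twist": [0,0,0.48]}

```text
time: 23.55
eef_pos: [0.5658, -0.1232, 0.1124]
ee_rot: [[0.294, 0.956, 0.001], [0.956, -0.294, -0.0], [0.0, 0.001, -1.0]]
wrist_force: [-0.3, 0.0, 0.5]
width: 0.0343
grip_force: 0.0
```

Call:
carry_out:
  rows:
    - {"xyz": [-0.89,0.14,0.03],"twist": [0,0,0.48]}
    - {"xyz": [-0.88,0.17,0.03],"twist": [0,0,0.48]}
    - {"xyz": [-0.88,0.2,0.03],"twist": [0,0,0.48]}
    - {"xyz": [-0.87,0.23,0.03],"twist": [0,0,0.48]}
    - {"xyz": [-0.86,0.26,0.03],"twist": [0,0,0.48]}
    - {"xyz": [-0.85,0.29,0.03],"twist": [0,0,0.48]}
    - {"xyz": [-0.84,0.32,0.03],"twist": [0,0,0.48]}
    - {"xyz": [-0.83,0.35,0.03],"twist": [0,0,0.48]}
    - {"xyz": [0,0,0],"twist": [0,0,0]}
  grip: 0

```text
time: 24.45
eef_pos: [0.5457, -0.2674, 0.1066]
ee_rot: [[0.539, 0.843, 0.0], [0.843, -0.539, -0.001], [-0.0, 0.001, -1.0]]
wrist_force: [0.6, 0.4, 0.1]
width: 0.0427
grip_force: 0.0
```

```bash
python3 plan.py .5464 -.2648 .0165 -32.1 7
```

```text
t 24.45 pos [ 0.5457 -0.2674  0.1066] hd -32.59 w 0.0427 q6 5.4
[{"xyz": [0.02, -0.01, 0.64], "twist": [0.0, 0.0, -0.02]}, {"xyz": [0.02, -0.01, 0.64], "twist": [0.0, 0.0, -0.02]}, {"xyz": [0.02, -0.01, 0.64], "twist": [0.0, 0.0, -0.02]}, {"xyz": [0.02, -0.01, 0.64], "twist": [0.0, 0.0, -0.02]}, {"xyz": [0.02, -0.01, 0.64], "twist": [0.0, 0.0, -0.02]}, {"xyz": [0.02, -0.01, 0.64], "twist": [0.0, 0.0, -0.02]}, {"xyz": [0.02, -0.01, 0.64], "twist": [0.0, 0.0, -0.02]}] MAX 0.64
```

Call:
carry_out:
  rows:
    - {"xyz": [0.02,-0.01,0.64],"twist": [0,0,-0.02]}
    - {"xyz": [0.02,-0.01,0.64],"twist": [0,0,-0.02]}
    - {"xyz": [0.02,-0.01,0.64],"twist": [0,0,-0.02]}
    - {"xyz": [0.02,-0.01,0.64],"twist": [0,0,-0.02]}
    - {"xyz": [0.02,-0.01,0.64],"twist": [0,0,-0.02]}
    - {"xyz": [0.02,-0.01,0.64],"twist": [0,0,-0.02]}
    - {"xyz": [0.02,-0.01,0.64],"twist": [0,0,-0.02]}
    - {"xyz": [0,0,0],"twist": [0,0,0]}

```text
time: 25.25
eef_pos: [0.5451, -0.2611, 0.0148]
ee_rot: [[0.527, 0.85, -0.004], [0.85, -0.527, 0.002], [-0.0, -0.004, -1.0]]
wrist_force: [-0.4, 0.1, -0.3]
width: 0.0422
grip_force: 0.0
```

Call:
carry_out:
  rows:
    - {"xyz": [0,0,0],"twist": [0,0,0]}
    - {"xyz": [0,0,0],"twist": [0,0,0]}
    - {"xyz": [0,0,0],"twist": [0,0,0]}
    - {"xyz": [0,0,0],"twist": [0,0,0]}
    - {"xyz": [0,0,0],"twist": [0,0,0]}
  grip: 1

```text
time: 25.75
eef_pos: [0.5468, -0.2621, 0.0178]
ee_rot: [[0.527, 0.85, 0.001], [0.85, -0.527, -0.001], [0.0, 0.001, -1.0]]
wrist_force: [0.3, -0.2, 3.7]
width: 0.0132
grip_force: 59.2
```

Call:
carry_out:
  rows:
    - {"xyz": [0,0,-0.8],"twist": [0,0,0]}
    - {"xyz": [0,0,-0.8],"twist": [0,0,0]}
    - {"xyz": [0,0,-0.8],"twist": [0,0,0]}
    - {"xyz": [0,0,-0.8],"twist": [0,0,0]}
    - {"xyz": [0,0,-0.8],"twist": [0,0,0]}
    - {"xyz": [0,0,-0.8],"twist": [0,0,0]}
    - {"xyz": [0,0,-0.8],"twist": [0,0,0]}
    - {"xyz": [0,0,-0.6],"twist": [0,0,0]}

```text
time: 26.55
eef_pos: [0.5463, -0.2618, 0.1421]
ee_rot: [[0.527, 0.85, 0.001], [0.85, -0.527, -0.0], [0.0, 0.001, -1.0]]
wrist_force: [-0.4, 0.2, -0.4]
width: 0.0129
grip_force: 58.8
```

```bash
python3 plan.py .670 .0604 .143 2.2 20
```

```text
t 26.55 pos [ 0.5463 -0.2618  0.1421] hd -31.83 w 0.0129 q6 5.1
[{"xyz": [0.85, -0.16, -0.0], "twist": [0.0, 0.0, -0.43]}, {"xyz": [0.85, -0.14, -0.0], "twist": [0.0, 0.0, -0.43]}, {"xyz": [0.86, -0.11, -0.0], "twist": [0.0, 0.0, -0.43]}, {"xyz": [0.86, -0.09, -0.0], "twist": [0.0, 0.0, -0.43]}, {"xyz": [0.86, -0.06, -0.0], "twist": [0.0, 0.0, -0.43]}, {"xyz": [0.86, -0.04, -0.0], "twist": [0.0, 0.0, -0.43]}, {"xyz": [0.86, -0.01, -0.0], "twist": [0.0, 0.0, -0.43]}, {"xyz": [0.86, 0.02, -0.0], "twist": [0.0, 0.0, -0.43]}, {"xyz": [0.86, 0.04, -0.0], "twist": [0.0, 0.0, -0.43]}, {"xyz": [0.86, 0.07, -0.0], "twist": [0.0, 0.0, -0.43]}, {"xyz": [0.86, 0.09, -0.0], "twist": [0.0, 0.0, -0.43]}, {"xyz": [0.85, 0.12, -0.0], "twist": [0.0, 0.0, -0.43]}, {"xyz": [0.85, 0.14, -0.0], "twist": [0.0, 0.0, -0.43]}, {"xyz": [0.85, 0.17, -0.0], "twist": [0.0, 0.0, -0.43]}, {"xyz": [0.84, 0.19, -0.0], "twist": [0.0, 0.0, -0.43]}, {"xyz": [0.83, 0.22, -0.0], "twist": [0.0, 0.0, -0.43]}, {"xyz": [0.83, 0.24, -0.0], "twist": [0.0, 0.0, -0.43]}, {"xyz": [0.82, 0.27, -0.0], "twist": [0.0, 0.0, -0.43]}, {"xyz": [0.81, 0.29, -0.0], "twist": [0.0, 0.0, -0.43]}, {"xyz": [0.8, 0.32, -0.0], "twist": [0.0, 0.0, -0.43]}] MAX 0.86
```

Call:
carry_out:
  rows:
    - {"xyz": [0.85,-0.16,0],"twist": [0,0,-0.43]}
    - {"xyz": [0.85,-0.14,0],"twist": [0,0,-0.43]}
    - {"xyz": [0.86,-0.11,0],"twist": [0,0,-0.43]}
    - {"xyz": [0.86,-0.09,0],"twist": [0,0,-0.43]}
    - {"xyz": [0.86,-0.06,0],"twist": [0,0,-0.43]}
    - {"xyz": [0.86,-0.04,0],"twist": [0,0,-0.43]}
    - {"xyz": [0.86,-0.01,0],"twist": [0,0,-0.43]}
    - {"xyz": [0.86,0.02,0],"twist": [0,0,-0.43]}
    - {"xyz": [0.86,0.04,0],"twist": [0,0,-0.43]}
    - {"xyz": [0.86,0.07,0],"twist": [0,0,-0.43]}

```text
time: 27.55
eef_pos: [0.6084, -0.0994, 0.1411]
ee_rot: [[0.25, 0.968, 0.0], [0.968, -0.25, 0.0], [0.0, 0.0, -1.0]]
wrist_force: [-0.8, -0.1, -0.5]
width: 0.0131
grip_force: 58.8
```

Call:
carry_out:
  rows:
    - {"xyz": [0.86,0.09,0],"twist": [0,0,-0.43]}
    - {"xyz": [0.85,0.12,0],"twist": [0,0,-0.43]}
    - {"xyz": [0.85,0.14,0],"twist": [0,0,-0.43]}
    - {"xyz": [0.85,0.17,0],"twist": [0,0,-0.43]}
    - {"xyz": [0.84,0.19,0],"twist": [0,0,-0.43]}
    - {"xyz": [0.83,0.22,0],"twist": [0,0,-0.43]}
    - {"xyz": [0.83,0.24,0],"twist": [0,0,-0.43]}
    - {"xyz": [0.82,0.27,0],"twist": [0,0,-0.43]}
    - {"xyz": [0.81,0.29,0],"twist": [0,0,-0.43]}
    - {"xyz": [0.8,0.32,0],"twist": [0,0,-0.43]}

```text
time: 28.55
eef_pos: [0.6692, 0.062, 0.1411]
ee_rot: [[-0.047, 0.999, 0.0], [0.999, 0.047, 0.0], [0.0, 0.0, -1.0]]
wrist_force: [0.2, -0.5, -1.0]
width: 0.0132
grip_force: 58.8
```

Call:
carry_out:
  rows:
    - {"xyz": [0,0,0],"twist": [0,0,0]}

```text
time: 28.65
eef_pos: [0.6696, 0.0631, 0.141]
ee_rot: [[-0.048, 0.999, 0.001], [0.999, 0.048, 0.001], [0.001, 0.001, -1.0]]
wrist_force: [0.3, 0.3, -0.5]
width: 0.0129
grip_force: 58.8
```

```bash
python3 plan.py .670 .0604 .035 2.2 8
```

```text
t 28.65 pos [0.6696 0.0631 0.141 ] hd 2.76 w 0.0129 q6 1.6
[{"xyz": [-0.02, 0.0, 0.66], "twist": [0.0, -0.0, 0.02]}, {"xyz": [-0.02, 0.0, 0.66], "twist": [0.0, -0.0, 0.02]}, {"xyz": [-0.02, 0.0, 0.66], "twist": [0.0, -0.0, 0.02]}, {"xyz": [-0.02, 0.0, 0.66], "twist": [0.0, -0.0, 0.02]}, {"xyz": [-0.02, 0.0, 0.66], "twist": [0.0, -0.0, 0.02]}, {"xyz": [-0.02, 0.0, 0.66], "twist": [0.0, -0.0, 0.02]}, {"xyz": [-0.02, 0.0, 0.66], "twist": [0.0, -0.0, 0.02]}, {"xyz": [-0.02, 0.0, 0.66], "twist": [0.0, -0.0, 0.02]}] MAX 0.66
```

Call:
carry_out:
  rows:
    - {"xyz": [-0.02,0,0.75],"twist": [0,0,0.02]}
    - {"xyz": [-0.02,0,0.75],"twist": [0,0,0.02]}
    - {"xyz": [-0.02,0,0.75],"twist": [0,0,0.02]}
    - {"xyz": [-0.02,0,0.75],"twist": [0,0,0.02]}
    - {"xyz": [-0.02,0,0.75],"twist": [0,0,0.02]}
    - {"xyz": [-0.02,0,0.75],"twist": [0,0,0.02]}
    - {"xyz": [0,0,0.45],"twist": [0,0,0]}
    - {"xyz": [0,0,0.3],"twist": [0,0,0]}
    - {"xyz": [0,0,0],"twist": [0,0,0]}
    - {"xyz": [0,0,0],"twist": [0,0,0]}

```text
time: 29.65
eef_pos: [0.6693, 0.0582, 0.0365]
ee_rot: [[-0.036, 0.999, 0.001], [0.999, 0.036, 0.0], [0.0, 0.001, -1.0]]
wrist_force: [0.1, 0.1, -0.9]
width: 0.0128
grip_force: 58.8
```

Call:
carry_out:
  rows:
    - {"xyz": [0,0,0],"twist": [0,0,0]}
    - {"xyz": [0,0,0],"twist": [0,0,0]}
    - {"xyz": [0,0,0],"twist": [0,0,0]}
  grip: 0.2

```text
time: 29.95
eef_pos: [0.6692, 0.0582, 0.0367]
ee_rot: [[-0.037, 0.999, 0.001], [0.999, 0.037, 0.0], [0.0, 0.001, -1.0]]
wrist_force: [0.5, 0.3, 0.0]
width: 0.0341
grip_force: 0.0
```

Call:
carry_out:
  rows:
    - {"xyz": [0,0,-0.5],"twist": [0,0,0]}
    - {"xyz": [0,0,-0.9],"twist": [0,0,0]}
    - {"xyz": [0,0,-0.9],"twist": [0,0,0]}
    - {"xyz": [0,0,-0.9],"twist": [0,0,0]}
    - {"xyz": [0,0,-0.9],"twist": [0,0,0]}
    - {"xyz": [0,0,-0.9],"twist": [0,0,0]}
    - {"xyz": [0,0,-0.9],"twist": [0,0,0]}
    - {"xyz": [0,0,-0.9],"twist": [0,0,0]}

```text
time: 30.75
eef_pos: [0.6689, 0.0582, 0.174]
ee_rot: [[-0.036, 0.999, 0.001], [0.999, 0.036, 0.0], [0.0, 0.001, -1.0]]
wrist_force: [0.1, -0.1, 0.5]
width: 0.0344
grip_force: 0.0
```

```bash
python3 plan.py .62 .25 .17 2.0 10
python3 - <<'E'
from h import *
# handle: top of bar in top0, enlarged for reading
im=cv2.imread("pics/top0.png")
A=cv2.resize(im[140:200,200:250],(500,600),interpolation=cv2.INTER_CUBIC)
cv2.imwrite("pics/handle.png",A)
E
```

```text
t 30.75 pos [0.6689 0.0582 0.174 ] hd 2.09 w 0.0344 q6 1.9
[{"xyz": [0.97, -0.21, 0.02], "twist": [0.0, -0.0, 0.0]}, {"xyz": [0.97, -0.21, 0.02], "twist": [0.0, -0.0, 0.0]}, {"xyz": [0.97, -0.21, 0.02], "twist": [0.0, -0.0, 0.0]}, {"xyz": [0.97, -0.21, 0.02], "twist": [0.0, -0.0, 0.0]}, {"xyz": [0.97, -0.21, 0.02], "twist": [0.0, -0.0, 0.0]}, {"xyz": [0.97, -0.21, 0.02], "twist": [0.0, -0.0, 0.0]}, {"xyz": [0.97, -0.21, 0.02], "twist": [0.0, -0.0, 0.0]}, {"xyz": [0.97, -0.21, 0.02], "twist": [0.0, -0.0, 0.0]}, {"xyz": [0.97, -0.21, 0.02], "twist": [0.0, -0.0, 0.0]}, {"xyz": [0.97, -0.21, 0.02], "twist": [0.0, -0.0, 0.0]}] MAX 0.97
```

View pics/handle.png

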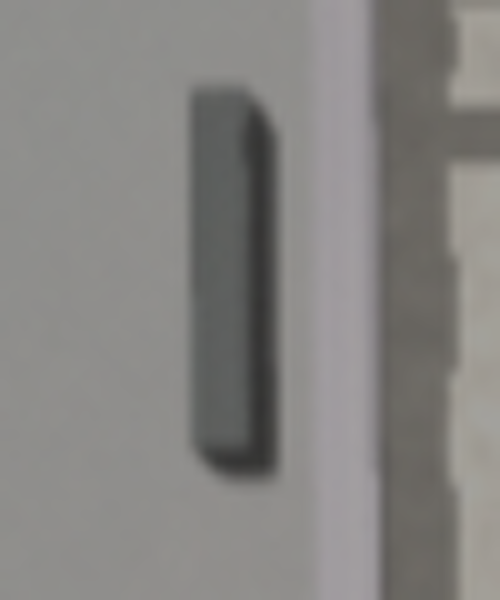

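Call:
carry_out:
  rows:
    - {"xyz": [0.97,-0.21,0.02],"twist": [0,0,0]}
    - {"xyz": [0.97,-0.21,0.02],"twist": [0,0,0]}
    - {"xyz": [0.97,-0.21,0.02],"twist": [0,0,0]}
    - {"xyz": [0.97,-0.21,0.02],"twist": [0,0,0]}
    - {"xyz": [0.97,-0.21,0.02],"twist": [0,0,0]}
    - {"xyz": [0.97,-0.21,0.02],"twist": [0,0,0]}
    - {"xyz": [0.97,-0.21,0.02],"twist": [0,0,0]}
    - {"xyz": [0.97,-0.21,0.02],"twist": [0,0,0]}
    - {"xyz": [0.97,-0.21,0.02],"twist": [0,0,0]}
    - {"xyz": [0.97,-0.21,0.02],"twist": [0,0,0]}
  grip: 1

```text
time: 31.75
eef_pos: [0.6194, 0.2522, 0.1681]
ee_rot: [[-0.036, 0.999, 0.0], [0.999, 0.036, 0.0], [0.0, 0.0, -1.0]]
wrist_force: [0.3, -0.1, 0.1]
width: 0.0003
grip_force: 0.0
```

```bash
python3 - <<'E'
from h import *
for uv in[(218.8,148.5),(218.8,184.5),(224.7,148.5),(224.7,184.5)]: print(ray(uv,.11).round(4))
T=capture("top")[:,:,::-1];S=capture("side")[:,:,::-1]
a=cv2.resize(T[85:235,200:400],(800,600)[:2] if 0 else (400,300),interpolation=cv2.INTER_CUBIC)
b=cv2.resize(S[110:310,260:460],(400,400),interpolation=cv2.INTER_CUBIC)
cv2.imwrite("pics/chk.png",np.hstack([np.pad(a,((0,100),(0,0),(0,0))),b]))
E
python3 plan.py .6255 .22 .093 2.0 6
```

```text
[0.6607 0.1834 0.11  ]
[0.5919 0.1809 0.11  ]
[0.6609 0.1723 0.11  ]
[0.5921 0.1699 0.11  ]
t 31.85 pos [0.619  0.2534 0.168 ] hd 2.25 w -0.0 q6 19.0
[{"xyz": [-0.28, 0.04, 0.62], "twist": [-0.0, -0.0, 0.01]}, {"xyz": [-0.28, 0.04, 0.62], "twist": [-0.0, -0.0, 0.01]}, {"xyz": [-0.28, 0.04, 0.62], "twist": [-0.0, -0.0, 0.01]}, {"xyz": [-0.28, 0.04, 0.62], "twist": [-0.0, -0.0, 0.01]}, {"xyz": [-0.28, 0.04, 0.62], "twist": [-0.0, -0.0, 0.01]}, {"xyz": [-0.28, 0.04, 0.62], "twist": [-0.0, -0.0, 0.01]}] MAX 0.62
```

View pics/chk.png

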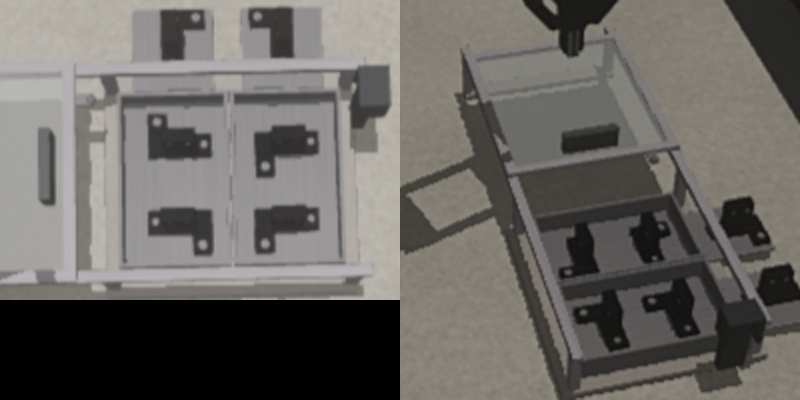

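All four brackets lie flat in the correct trays. The left-hand pair is in the -y tray near crop (285,140) and (285,215), and the right-hand pair is in the +y tray. The handle is at crop (46,165), world (0.626, 0.177).

Call:
carry_out:
  rows:
    - {"xyz": [-0.28,0.04,0.62],"twist": [0,0,0.01]}
    - {"xyz": [-0.28,0.04,0.62],"twist": [0,0,0.01]}
    - {"xyz": [-0.28,0.04,0.62],"twist": [0,0,0.01]}
    - {"xyz": [-0.28,0.04,0.62],"twist": [0,0,0.01]}
    - {"xyz": [-0.28,0.04,0.62],"twist": [0,0,0.01]}
    - {"xyz": [-0.28,0.04,0.62],"twist": [0,0,0.01]}
    - {"xyz": [0,0,0],"twist": [0,0,0]}

```text
time: 32.55
eef_pos: [0.6247, 0.2156, 0.0912]
ee_rot: [[-0.031, 1.0, -0.004], [1.0, 0.031, -0.001], [-0.001, -0.004, -1.0]]
wrist_force: [-0.5, 0.7, -0.2]
width: 0.0001
grip_force: 0.0
```

Call:
carry_out:
  rows:
    - {"xyz": [-0.4,0,0],"twist": [0,0,0]}
    - {"xyz": [-0.4,0,0],"twist": [0,0,0]}
    - {"xyz": [-0.4,0,0],"twist": [0,0,0]}
    - {"xyz": [-0.4,0,0],"twist": [0,0,0]}
    - {"xyz": [-0.5,0,0],"twist": [0,0,0]}
    - {"xyz": [-0.6,0,0],"twist": [0,0,0]}
    - {"xyz": [-0.6,0,0],"twist": [0,0,0]}
    - {"xyz": [-0.6,0,0],"twist": [0,0,0]}
    - {"xyz": [-0.6,0,0],"twist": [0,0,0]}
    - {"xyz": [-0.6,0,0],"twist": [0,0,0]}

```text
time: 33.55
eef_pos: [0.6291, 0.1141, 0.0937]
ee_rot: [[-0.032, 0.999, 0.0], [0.999, 0.032, 0.0], [0.0, 0.0, -1.0]]
wrist_force: [0.5, 1.5, 0.2]
width: 0.0002
grip_force: 0.7
```

```bash
python3 plan.py .634 -.065 .093 2.0 15 | cut -c1-200
```

```text
t 33.55 pos [0.6291 0.1141 0.0937] hd 1.84 w 0.0002 q6 7.4
[{"xyz": [-0.6, -0.0, 0.0], "twist": [0.0, -0.0, -0.0]}, {"xyz": [-0.6, -0.0, 0.0], "twist": [0.0, -0.0, -0.0]}, {"xyz": [-0.6, -0.0, 0.0], "twist": [0.0, -0.0, -0.0]}, {"xyz": [-0.6, -0.0, 0.0], "twi
```

Pushing at 1.5 N, steady contact.

Call:
carry_out:
  rows:
    - {"xyz": [-0.6,0,0],"twist": [0,0,0]}
    - {"xyz": [-0.6,0,0],"twist": [0,0,0]}
    - {"xyz": [-0.6,0,0],"twist": [0,0,0]}
    - {"xyz": [-0.6,0,0],"twist": [0,0,0]}
    - {"xyz": [-0.6,0,0],"twist": [0,0,0]}
    - {"xyz": [-0.6,0,0],"twist": [0,0,0]}
    - {"xyz": [-0.6,0,0],"twist": [0,0,0]}
    - {"xyz": [-0.6,0,0],"twist": [0,0,0]}
    - {"xyz": [-0.6,0,0],"twist": [0,0,0]}
    - {"xyz": [-0.6,0,0],"twist": [0,0,0]}

```text
time: 34.55
eef_pos: [0.633, -0.0057, 0.0937]
ee_rot: [[-0.032, 0.999, -0.0], [0.999, 0.032, 0.0], [0.0, -0.0, -1.0]]
wrist_force: [1.2, 1.7, -0.1]
width: 0.0003
grip_force: 0.7
```

Call:
carry_out:
  rows:
    - {"xyz": [-0.6,0,0],"twist": [0,0,0]}
    - {"xyz": [-0.6,0,0],"twist": [0,0,0]}
    - {"xyz": [-0.6,0,0],"twist": [0,0,0]}
    - {"xyz": [-0.5,0,0],"twist": [0,0,0]}
    - {"xyz": [-0.4,0,0],"twist": [0,0,0]}
    - {"xyz": [-0.2,0,0],"twist": [0,0,0]}
    - {"xyz": [-0.2,0,0],"twist": [0,0,0]}

```text
time: 35.25
eef_pos: [0.6349, -0.067, 0.0937]
ee_rot: [[-0.032, 0.999, -0.0], [0.999, 0.032, 0.0], [0.0, -0.0, -1.0]]
wrist_force: [1.4, 1.4, 0.5]
width: 0.0003
grip_force: 0.6
```

Call:
carry_out:
  rows:
    - {"xyz": [-0.1,0,0],"twist": [0,0,0]}
    - {"xyz": [-0.1,0,0],"twist": [0,0,0]}
    - {"xyz": [-0.1,0,0],"twist": [0,0,0]}

```text
time: 35.55
eef_pos: [0.635, -0.0704, 0.0936]
ee_rot: [[-0.032, 0.999, -0.0], [0.999, 0.032, 0.004], [0.004, -0.0, -1.0]]
wrist_force: [0.0, 8.6, -0.3]
width: -0.0003
grip_force: 4.3
```

Latch resistance is now felt at 8.6 N. I continue gently.

Call:
carry_out:
  rows:
    - {"xyz": [-0.1,0,0],"twist": [0,0,0]}
    - {"xyz": [-0.1,0,0],"twist": [0,0,0]}
    - {"xyz": [-0.1,0,0],"twist": [0,0,0]}

```text
time: 35.85
eef_pos: [0.6351, -0.0789, 0.0936]
ee_rot: [[-0.033, 0.999, -0.001], [0.999, 0.033, -0.001], [-0.001, -0.001, -1.0]]
wrist_force: [0.6, -0.1, -0.1]
width: -0.0003
grip_force: 0.0
```

Call:
carry_out:
  rows:
    - {"xyz": [-0.1,0,0],"twist": [0,0,0]}
    - {"xyz": [-0.1,0,0],"twist": [0,0,0]}

```text
time: 36.05
eef_pos: [0.6352, -0.0804, 0.0936]
ee_rot: [[-0.031, 1.0, -0.001], [1.0, 0.031, 0.005], [0.005, -0.001, -1.0]]
wrist_force: [1.1, 13.0, 2.0]
width: -0.0001
grip_force: 6.4
```

Call:
carry_out:
  rows:
    - {"xyz": [0,0,0],"twist": [0,0,0]}

```text
time: 36.15
eef_pos: [0.6352, -0.0804, 0.0936]
ee_rot: [[-0.031, 1.0, -0.001], [1.0, 0.031, 0.005], [0.005, -0.001, -1.0]]
wrist_force: [-1.0, 8.3, 0.5]
width: 0.0001
grip_force: 4.4
```

It snapped, and the cover now sits hard on its stop at the predicted place. I back off, rise and look.

Call:
carry_out:
  rows:
    - {"xyz": [0.3,0,0],"twist": [0,0,0]}
    - {"xyz": [0.6,0,0],"twist": [0,0,0]}
    - {"xyz": [0.6,0,-0.4],"twist": [0,0,0]}
    - {"xyz": [0.8,0,-0.9],"twist": [0,0,0]}
    - {"xyz": [0.9,0,-0.9],"twist": [0,0,0]}
    - {"xyz": [0.9,0,-0.9],"twist": [0,0,0]}
    - {"xyz": [0.9,0,-0.9],"twist": [0,0,0]}
    - {"xyz": [0.9,0,-0.5],"twist": [0,0,0]}
    - {"xyz": [0.9,0,0],"twist": [0,0,0]}
    - {"xyz": [0.9,0,0],"twist": [0,0,0]}

```text
time: 37.15
eef_pos: [0.6301, 0.0726, 0.1834]
ee_rot: [[-0.032, 0.999, -0.001], [0.999, 0.032, -0.0], [-0.0, -0.001, -1.0]]
wrist_force: [0.5, 0.8, -1.1]
width: 0.0001
grip_force: 0.0
```

Call:
carry_out:
  rows:
    - {"xyz": [0.9,0,0],"twist": [0,0,0]}
    - {"xyz": [0.9,0,0],"twist": [0,0,0]}
    - {"xyz": [0.9,0,0],"twist": [0,0,0]}
    - {"xyz": [0.9,0,0],"twist": [0,0,0]}
    - {"xyz": [0.9,0,0],"twist": [0,0,0]}
    - {"xyz": [0.9,0,0],"twist": [0,0,0]}
    - {"xyz": [0.9,0,0],"twist": [0,0,0]}
    - {"xyz": [0.6,0,0],"twist": [0,0,0]}
    - {"xyz": [0,0,0],"twist": [0,0,0]}
    - {"xyz": [0,0,0],"twist": [0,0,0]}

```text
time: 38.15
eef_pos: [0.626, 0.209, 0.1836]
ee_rot: [[-0.033, 0.999, -0.0], [0.999, 0.033, -0.001], [-0.001, -0.0, -1.0]]
wrist_force: [-0.1, 0.0, 0.1]
width: -0.0003
grip_force: 0.0
```

```bash
python3 - <<'E'
from h import *
T=capture("top")[:,:,::-1];cv2.imwrite("pics/end.png",cv2.resize(T[85:235,230:430],(800,600),interpolation=cv2.INTER_CUBIC))
for y in(-.094,-.106):
  for x in(-.035,.035):
    P=place([(x,y,.11)],(.632,.0015,.035));u=proj(P)[0];print(((u-[230,85]+.5)*4).round(0))
E
```

```text
[545. 392.]
[541. 246.]
[571. 391.]
[566. 245.]
```

View pics/end.png

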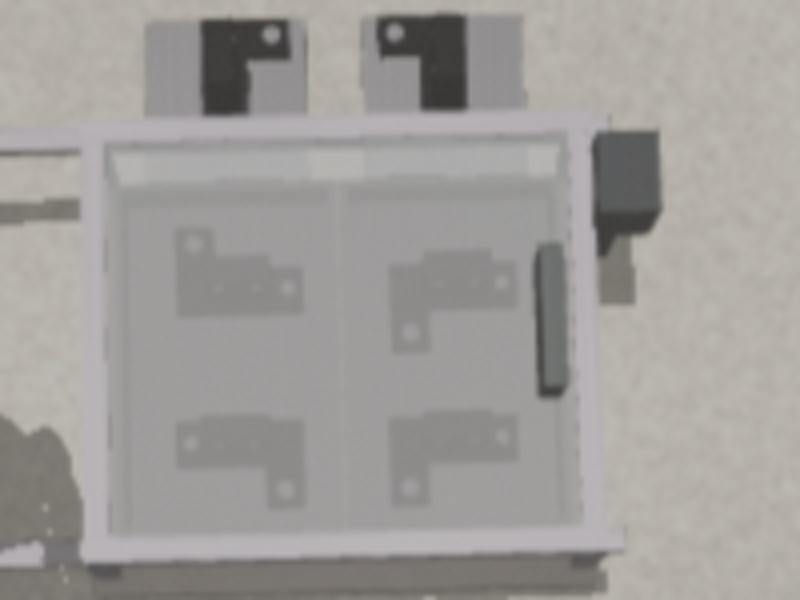

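The cover is shut over both trays. The handle, crop x ≈ 540–566, is where the shut position predicts, and all four brackets lie flat. I hand in the job.

```bash
python3 -c "
from workcell import *
print(close_job())"
```

```text
the job is handed in; nothing more can be done
None
```

The job is handed in at about 38 s of the 72 s: the last picture shows all four brackets flat in the trays of their hand and the cover shut, and I felt the latch snap as I pushed it home; no verdict was returned.

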